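Load a watch into the casing carousel

TASK

Make the empty nest of the casing carousel ready for the press, like the two nests that are already loaded: first turn the turntable by the wing knob on its axis until the empty nest stands in the middle of the dust cover's opening, at the white pointer. Then seat in it, in this order and each centred and level, the black support cup with its recess up, the round watch face up in the cup, the steel bezel ring on the watch, and the white pressing pad with its spigot down in the ring. Leave that nest at the pointer and let go of everything; the square watch and the little metal pot stay where they are.

Things in the scene. Friction and masses are not known exactly. Their poses are not given: they have to be found in the camera images.
- carousel: Fixed round grey base, 220 mm wide, 8 mm high, on the mat (mat top z = 0.040). Origin: centre of its underside, on the turntable's axis; -x points to the white pointer on its rim. A clear flat dust cover, 59 to 65 mm above the underside, radius 110 mm, leaves open 60 degrees either side of -x (edges: steel rods); 9 mm pillars at radius 105 mm, 64 and 140 degrees either side of -x.
- turntable (a joint): Turntable angle, rad: 0 with the empty nest at the pointer, growing anticlockwise from above; no stops, 0.12 N m friction, stays. Turned by a black wing knob on the axis: a bar 12 mm thick, 40 long, 69 to 86 mm above the base's underside (28 mm round collar below it), lying square to the line from axis to empty nest. The two loaded nests (fixed stacks, tops at 53 mm) are 120 degrees from it.
- empty_nest (a point): Centre of the empty nest's floor, 64 mm from the axis, on the aluminium turntable's top (16 mm above the base's underside; radius 99 mm). A dark collar ring round it, 60 mm inside and 67 mm outside diameter, 4 mm high, turns with it. (Mind the stall's upright post, 30 mm square and 0.86 m tall, at x = 0.39, y = -0.285 by the bench's front edge: swing round it.)
- support_cup: Black plastic support cup, a ring of 54 mm outside diameter, 11 mm high, bore 30 mm right through. Its upper side has a round recess of 49 mm diameter, 2 mm deep, so that the seat for the watch is 9 mm above the underside. About 60 g. Origin: centre of its underside, z up. It lies recess up.
- round_watch: Gold round-faced watch head, 40 mm over the lugs (its x) by 33 mm over case and crown (its y, crown on -y), 11 mm thick. Grip across y with the fingertips 4 mm above the underside (tapers higher up). Origin: on its underside, 1.6 mm to -y of the round case's centre; z up. The case back stands 1 mm below the lugs; in the cup the lugs rest on the seat, the origin 8 mm above the cup's underside.
- watch_centre (a point): Centre of the round watch's face, on its top: 10.3 mm above the watch's underside, 1.6 mm to +y of its origin.
- bezel_ring: Plain flat steel ring, 34 mm outside and 23 mm inside diameter, 5 mm high, the same on both sides. It lies on the flat top of the watch (27 mm wide). 25 g. Origin: centre of its underside, z up.
- press_pad: White plastic pressing pad, 16.5 mm high, standing on its spigot: tapered spigot 16 mm (foot) to 20 mm wide and 3 mm high, above it a flange of 36 mm diameter from 3 to 7.5 mm, above that a ribbed round grip of 27 mm diameter up to 16.5 mm. About 40 g. Origin: centre of the spigot's foot, z up; seated, the flange lies on the ring and the origin is 2 mm above the ring's underside.
- square_watch: Bystander: silver watch head with a square face, 40x33x11 mm, lying face up, loose. Origin: centre of its underside.
- metal_pot: Bystander: small grey metal screw pot, 24 mm diameter, 16 mm high, loose. Origin: centre of its underside.

How it is judged:
On the way, in this order (a step that is already met when the one before it is completed fails the run):
1. the empty nest stands in the middle of the opening, at the pointer (y of empty_nest in the frame of carousel between -0.014 and 0.014 m and x of empty_nest in the frame of carousel below 0 m), for 0.2 s.
2. the support cup is seated in the empty nest and let go (all of step 1 and horizontal distance between support_cup and empty_nest below 0.006 m and z of support_cup in the frame of empty_nest between -0.002 and 0.0025 m and angle between support_cup's own z axis and vertical below 0.08 rad and contact force between support_cup and the fingers below 0.05 N), for 0.2 s.
3. the round watch lies face up in the cup and is let go (all of step 1 and horizontal distance between support_cup and empty_nest below 0.006 m and z of support_cup in the frame of empty_nest between -0.002 and 0.0025 m and angle between support_cup's own z axis and vertical below 0.08 rad and horizontal distance between watch_centre and support_cup below 0.006 m and z of round_watch in the frame of support_cup between 0.0055 and 0.0105 m and angle between round_watch's own z axis and vertical below 0.12 rad and contact force between round_watch and the fingers below 0.05 N), for 0.2 s.
4. the bezel ring lies centred on the watch and is let go (all of step 1 and horizontal distance between support_cup and empty_nest below 0.006 m and z of support_cup in the frame of empty_nest between -0.002 and 0.0025 m and angle between support_cup's own z axis and vertical below 0.08 rad and horizontal distance between watch_centre and support_cup below 0.006 m and z of round_watch in the frame of support_cup between 0.0055 and 0.0105 m and angle between round_watch's own z axis and vertical below 0.12 rad and horizontal distance between bezel_ring and watch_centre below 0.005 m and z of bezel_ring in the frame of watch_centre between -0.0025 and 0.0025 m and angle between bezel_ring's own z axis and vertical below 0.15 rad and contact force between bezel_ring and the fingers below 0.05 N), for 0.2 s.
5. the pressing pad is seated in the ring and let go (all of step 1 and horizontal distance between support_cup and empty_nest below 0.006 m and z of support_cup in the frame of empty_nest between -0.002 and 0.0025 m and angle between support_cup's own z axis and vertical below 0.08 rad and horizontal distance between watch_centre and support_cup below 0.006 m and z of round_watch in the frame of support_cup between 0.0055 and 0.0105 m and angle between round_watch's own z axis and vertical below 0.12 rad and horizontal distance between bezel_ring and watch_centre below 0.005 m and z of bezel_ring in the frame of watch_centre between -0.0025 and 0.0025 m and angle between each of bezel_ring, press_pad's own z axis and vertical below 0.15 rad and horizontal distance between press_pad and bezel_ring below 0.004 m and z of press_pad in the frame of bezel_ring between 0 and 0.0038 m and contact force between press_pad and the fingers below 0.05 N), for 0.2 s.
At the end, for the whole second after the job is handed in: Nest within 14 mm of the pointer line, front side; cup level on its floor within 6 mm of centre; watch face up on the cup's seat, case within 6 mm of the cup's centre; ring flat on the watch within 5 mm of the case centre; pad upright, flange on the ring, within 4 mm; all released, at rest (all of step 5 and linear speed of each of support_cup, round_watch, bezel_ring, press_pad below 0.02 m/s and contact force between each of support_cup, round_watch, bezel_ring and the fingers below 0.05 N); the robot touches nothing.
It fails at once if the square watch is moved more than 15 mm (distance of square_watch from where it was at the start of the episode above 0.015 m).
It fails at once if the metal pot is moved more than 15 mm (distance of metal_pot from where it was at the start of the episode above 0.015 m).
It also fails if it takes over 144 s, if anything falls off the work surface, if the arm or the gripper's body presses on something with over 40 N, if the wrist force passes 120 N, or if a joint passes its speed limit or range.

ROBOT

A 7-joint arm with a two-finger parallel gripper is mounted at the origin on a cart in front of the work surface, level with it; the furniture and walls round the work are solid. World frame = base frame: x ahead of the robot, y to its left, z up, the work surface at z = 0. Lengths are in m, angles in rad, forces in N, time in s.
With the tool pointing down it reaches from about 0.425 to 0.95 m from the base axis. Payload 4.7 kg.
Tool frame: the origin (TCP) lies on the mounting face of the last link; the fingertips stand 182 mm ahead of it and the grasp point (between the pads) lies 164 mm ahead of it; z points along the fingers, y is the direction in which the jaws open and shut (so a half turn about z gives the same grasp; the last joint's range is limited). The gripper opens to 87 mm and grips with 3 to 60 N. Pads are 19 mm wide; open, the fingers measure 117 mm over their backs; the gripper's body (75 mm by 190 mm) begins 51 mm behind the grasp point.
Start: joints at [-1.274, 0.469, -0.049, 1.532, 0.024, 1.141, -0.082], TCP at [0.216, 0.64, 0.405] pointing down, gripper open.
Joint ranges: [-2.59, 2.59], [-0.33, 1.99], [-1.39, 1.29], [0.1, 2.45], [-1.04, 4.18], [0.21, 1.99], [-2.66, 2.66]. Speed limits (rad/s): [2.57, 2.57, 3.14, 3.14, 3.14, 3.14, 3.14].

INTERFACE

Orientations are given as a unit quaternion [x, y, z, w].
In Python, from station import sensors, cams, job, models gives the robot as it stands.
- The arm moves only by the shell command python3 -m creep 'ROWS' [FORCE]. ROWS is JSON, one flat list of numbers, 7 for each row, row after row: the shift along the tool's x, y, z in m, then the turn, a rotation vector about the tool's x, y, z in degrees, then the closure in counts, from 0 (fully open) to 255 (shut). A call has 1 to 8 rows; each row shifts and turns the pose as measured when the row begins, along the tool's axes as they then stand; what a row does not reach is not made up. A row lasts 1/8 s, in which the tool goes at most 62.5 mm and 10.7 degrees, less where a joint would pass 70% of its speed; a pose out of reach is approached as far as the arm can. A call is refused whole if a number of a shift passes 0.0625 or a number of a turn 10.7, either way. A call with a gripper value outside its range is refused whole. The fingers move at their own pace and stop on an object; FORCE is the grip in N (left out, the last holds). Time passes only in rows, so rows that do not move let the fingers close. It gives the time, the measured TCP pose, the force and the opening at its end, in the units of the state.
- sensors.state(): the state, without advancing time (a new reading comes with each control period).
- cams.snapshot(name): name is "side" or "top"; returns a dict with "frame" (480x640x3 uint8, blue, green, red), "z_map" (480x640 float32, m along the optical axis (not along the pixel's ray), 0 where there is no reading), "fov_y" (degrees; the focal length in pixels is half the picture's height over the tangent of half this angle, whatever the lens; pixels are square), "cx", "cy" (the principal point, pixels), "D" ([k1, k2, p1, p2, k3] as OpenCV has them; the pictures are not rectified), "origin" and "rotation" of the camera in the world. Camera axes: x right, y down, z forward; pixel columns grow to the right and rows downward; lengths in m; the calibration is good to about 2 mm. A picture is of the moment at which its call begins.
- job.job_done(): hands the job in, once; it reports no verdict.
Trained networks look in a picture, given as the dict that the camera call returned (one of the last four; its "shot" number tells which), for a name from the list of things; names that differ only in an ending like _2 or _b are one class to them, and where a whole thing is asked for, a point or a joint stands for the part that bears it (a point fixed in the world has none). Each returns a list of dicts, best first, with "p" (0 to 1); they miss things now and then, are a little off and sometimes report something else, mostly with a low value. They report only what shows in the picture. A call takes as long as a camera call.
- models.search_frame(picture, query): "at" ([x, y, z] in m, in world coordinates, good to about 4 mm: the middle of the surface that is visible of it).
- models.cut_out(picture, query): "region" (480x640 bool, what is visible of it).
The state is a dict: "time": time; "joints": joint angles; "dq": joint speeds; "effort": joint torques, N m; "ee_pos": TCP position; "eef_rot": TCP orientation; "ft_force": force on the tool from outside, world axes, zero at the start; "torque": the same for the moment, N m; "width": finger opening in m.
Only numpy, scipy, OpenCV 4.12 (cv2) and the standard library are available. Lean on these libraries where they do the work, as an engineer would, in place of code of your own. Each camera call takes 0.05 s, during which the arm holds its last target. There are 200 camera calls.

## Working session

There is one attempt and no reset: what is moved stays moved. The work goes in short steps, Python scripts to look and compute and a shell command to move; the robot and the scene stay as the last step left them, time stands still between calls to the robot, and variables do not carry over. Pictures are saved under pics/ and viewed, about 12 in all and at most 16, crops included, and the job is handed in when it is done.

```bash
ls; mkdir -p pics
cat > h.py <<'E'
import numpy as np, cv2
from station import sensors, cams, job, models
from scipy.spatial.transform import Rotation as R
def K(s):
    f=240/np.tan(np.radians(s["fov_y"])/2); return np.array([[f,0,s["cx"]],[0,f,s["cy"]],[0,0,1.]])
def rot(s):
    r=np.array(s["rotation"],float); return r if r.shape==(3,3) else R.from_quat(r).as_matrix()
def world(s,uv,z=None):
    """uv Nx2 px -> world; depth from z_map, or on plane z"""
    uv=np.asarray(uv,float).reshape(-1,2)
    n=cv2.undistortPoints(uv.reshape(-1,1,2),K(s),np.array(s["D"],float)).reshape(-1,2)
    d=np.c_[n,np.ones(len(n))]@rot(s).T; o=np.array(s["origin"])
    if z is None:
        t=s["z_map"][uv[:,1].round().astype(int),uv[:,0].round().astype(int)][:,None]
    else: t=((z-o[2])/d[:,2])[:,None]
    return o+d*t
def px(s,P):
    P=np.asarray(P,float).reshape(-1,3); r=rot(s).T
    return cv2.projectPoints(P,cv2.Rodrigues(r)[0],-r@np.array(s["origin"]),K(s),np.array(s["D"],float))[0].reshape(-1,2)
def st():
    s=sensors.state(); print("t",s["time"],"ee",np.round(s["ee_pos"],4),"q",np.round(s["eef_rot"],4),"w",round(s["width"],4),"F",np.round(s["ft_force"],1),"j",np.round(s["joints"],2)); return s
def cloud(s,name):
    r=models.cut_out(s,name)
    if not r: return None,0
    v,u=np.nonzero(r[0]["region"]&(s["z_map"]>0)); return world(s,np.c_[u,v]),r[0]["p"]
E
python3 - <<'E'
from h import *
s0=st(); print(R.from_quat(s0["eef_rot"]).as_matrix().round(3))
for c in("top","side"):
    s=cams.snapshot(c); cv2.imwrite(f"pics/a_{c}.png",s["frame"]); print(c,s["origin"],s["fov_y"],s["D"])
    for n in "carousel turntable empty_nest support_cup round_watch bezel_ring press_pad square_watch metal_pot".split():
        P,p=cloud(s,n); q=models.search_frame(s,n)
        print(n,[(np.round(a["at"],3).tolist(),round(a["p"],2)) for a in q[:2]], None if P is None else (round(p,2),len(P),np.median(P,0).round(3).tolist(),P.min(0).round(3).tolist(),P.max(0).round(3).tolist()))
E
```

```text
pics
t 0.0 ee [0.2159 0.6393 0.4037] q [ 1.621e-01  9.868e-01 -1.000e-03 -1.000e-04] w 0.0869 F [ 0.1 -0.6  0.3] j [-1.27  0.47 -0.05  1.53  0.02  1.14 -0.08]
[[-0.947  0.32  -0.001]
 [ 0.32   0.947 -0.002]
 [-0.    -0.002 -1.   ]]
top [0.28199436 0.18594174 1.05610563] 42.85767790580074 [-0.13122001  0.          0.          0.          0.        ]
carousel [([0.516, 0.033, 0.103], 0.75)] (0.85, 14579, [0.514, 0.031, 0.101], [0.41, -0.088, 0.038], [0.654, 0.141, 0.131])
turntable [([0.475, 0.042, 0.058], 0.72)] (0.87, 4514, [0.472, 0.041, 0.058], [0.422, -0.042, 0.046], [0.543, 0.127, 0.131])
empty_nest [([0.473, 0.042, 0.056], 0.96)] (0.86, 4406, [0.472, 0.041, 0.058], [0.422, -0.042, 0.049], [0.536, 0.125, 0.131])
support_cup [([0.614, 0.314, 0.051], 0.77), ([0.54, 0.229, 0.052], 0.17)] (0.64, 531, [0.614, 0.314, 0.05], [0.587, 0.288, 0.039], [0.643, 0.341, 0.057])
round_watch [([0.539, 0.226, 0.053], 0.67)] (0.61, 290, [0.538, 0.224, 0.05], [0.523, 0.208, 0.037], [0.558, 0.239, 0.057])
bezel_ring [([0.439, 0.229, 0.047], 0.65)] (0.6, 147, [0.438, 0.226, 0.046], [0.424, 0.211, 0.04
[... 894 characters left out ...]
pport_cup [([0.616, 0.314, 0.048], 0.7)] (0.59, 363, [0.616, 0.314, 0.05], [0.59, 0.285, 0.039], [0.644, 0.357, 0.056])
round_watch [([0.546, 0.22, 0.05], 0.46)] (0.57, 197, [0.542, 0.219, 0.05], [0.525, 0.204, 0.039], [0.561, 0.238, 0.056])
bezel_ring [] (0.43, 94, [0.441, 0.223, 0.047], [0.428, 0.211, 0.042], [0.459, 0.241, 0.05])
press_pad [([0.48, 0.307, 0.052], 0.77)] (0.61, 187, [0.478, 0.308, 0.055], [0.461, 0.296, 0.041], [0.494, 0.326, 0.06])
square_watch [([0.557, 0.425, 0.046], 0.7)] (0.61, 132, [0.555, 0.424, 0.051], [0.54, 0.412, 0.038], [0.573, 0.445, 0.055])
metal_pot [([0.653, 0.172, 0.057], 0.6)] (0.52, 149, [0.653, 0.173, 0.056], [0.642, 0.165, 0.042], [0.665, 0.19, 0.062])
```

View pics/a_top.png

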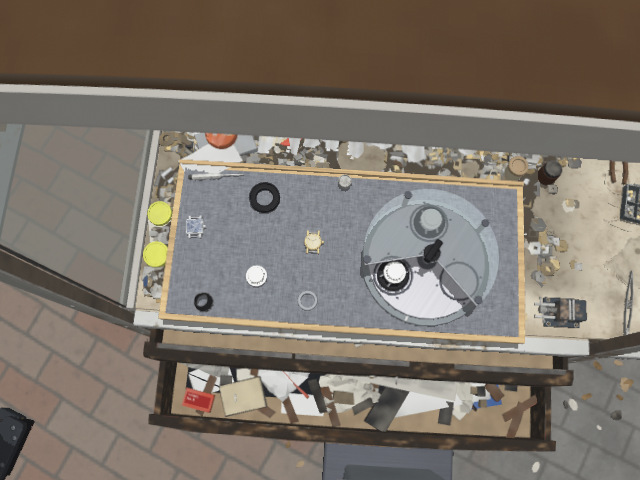

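View pics/a_side.png

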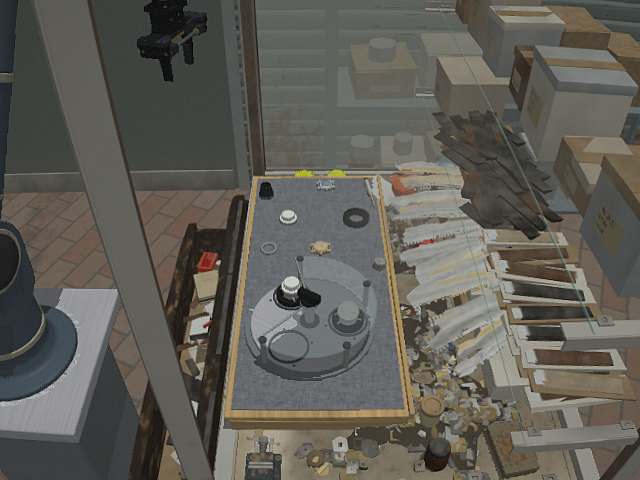

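Run:
```python
from h import *
s=cams.snapshot("top"); f=s["frame"]
c=cv2.resize(f[175:340,345:525],None,fx=4,fy=4,interpolation=cv2.INTER_CUBIC); c=cv2.convertScaleAbs(c,alpha=1.1)
cv2.imwrite("pics/b.png",c[:600])
s2=cams.snapshot("side"); c=cv2.resize(s2["frame"][250:390,230:390],None,fx=4,fy=4,interpolation=cv2.INTER_CUBIC); cv2.imwrite("pics/b2.png",c)
for n,s in(("top",s),("side",s2)):
    v,u=np.nonzero(s["z_map"]>0); P=world(s,np.c_[u,v]); 
    b=(P[:,0]>.38)&(P[:,0]<.7)&(P[:,1]>-.15)&(P[:,1]<.18)
    P=P[b]
    k=P[(P[:,2]>.112)&(P[:,2]<.135)]; print(n,"knob",len(k),k.mean(0).round(4),k.min(0).round(3),k.max(0).round(3))
    k=k[k[:,2]>np.percentile(k[:,2],50)]; w,V=np.linalg.eigh(np.cov(k[:,:2].T)); print(V[:,1],np.sqrt(w),k.mean(0))
    m=P[abs(P[:,2]-.104)<.006]; print(len(m),m.min(0).round(3),m.max(0).round(3), np.median(m[:,2]))
    h=cv2.minEnclosingCircle(m[:,:2].astype(np.float32)); print(h)
```

```text
top knob 200 [0.5181 0.0318 0.125 ] [0.5   0.018 0.112] [0.538 0.044 0.131]
[-0.85112402  0.52496466] [0.00298062 0.01084604] [0.51938644 0.03161928 0.12781834]
9152 [ 0.44  -0.079  0.098] [0.63  0.141 0.11 ] 0.1024467152722523
((0.5210423469543457, 0.03090519830584526), 0.1111520454287529)
side knob 264 [0.5223 0.0282 0.1233] [0.505 0.016 0.112] [0.54  0.046 0.131]
[-0.85709114  0.5151648 ] [0.00332577 0.0112167 ] [0.52213208 0.03070067 0.12749321]
7472 [ 0.441 -0.079  0.098] [0.632 0.142 0.11 ] 0.10303596428501355
((0.5226794481277466, 0.031120657920837402), 0.11162327975034714)
```

View pics/b.png

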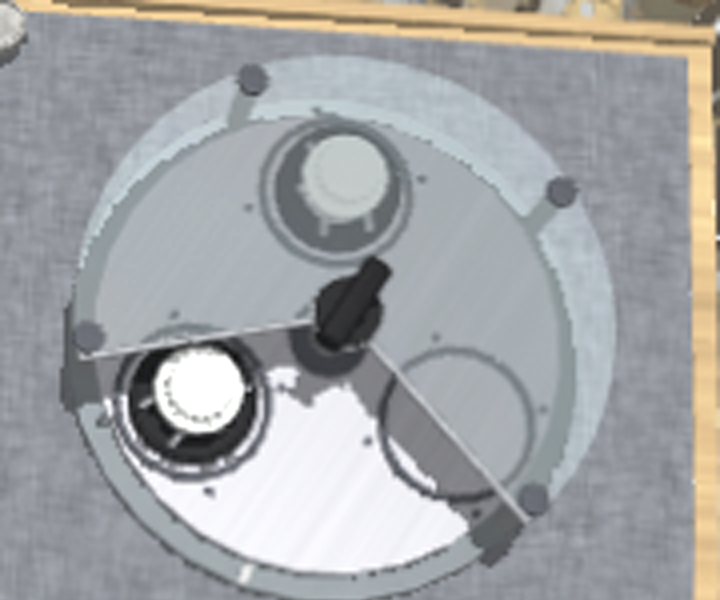

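View pics/b2.png

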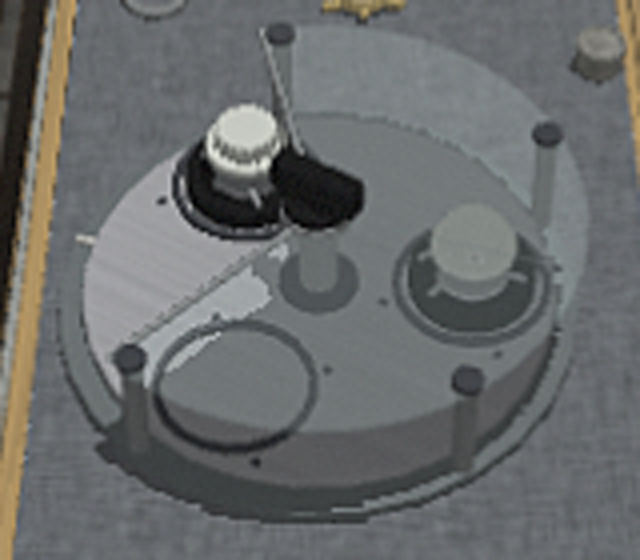

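Run:
```python
from h import *
from scipy.optimize import least_squares
T=cams.snapshot("top"); S=cams.snapshot("side")
tp=lambda *a:world(T,np.array(a[:2])/4+[345,175],a[2])[0].round(4)
sp=lambda *a:world(S,np.array(a[:2])/4+[230,250],a[2])[0].round(4)
print("pointer",tp(245,573,.048),sp(85,238,.048))
print("nest",tp(460,422,.06),sp(237,385,.06))
for n,l in(("T",[tp(252,78,.105),tp(562,190,.105),tp(535,498,.105),tp(90,336,.105)]),("S",[sp(280,33,.105),sp(547,133,.105),sp(130,358,.105),sp(468,381,.105)])):
    l=np.array(l); print(l.tolist()); r=least_squares(lambda c:np.hypot(*(l[:,:2]-c[:2]).T)-.105,[.52,.03]); print(n,r.x,r.fun)
    c=r.x; print([round(np.degrees(np.arctan2(*(p[:2]-c)[::-1])),1) for p in l])
    for nm,p in (("ptr",tp(245,573,.048) if n=="T" else sp(85,238,.048)),("nest",tp(460,422,.06) if n=="T" else sp(237,385,.06))): print(nm,np.degrees(np.arctan2(*(p[:2]-c)[::-1])),np.hypot(*(p[:2]-c)))
```

```text
pointer [0.4196 0.0604 0.048 ] [0.4215 0.0651 0.048 ]
nest [ 0.4866 -0.0255  0.06  ] [ 0.4903 -0.0241  0.06  ]
[[0.6155, 0.0718, 0.105], [0.5764, -0.0569, 0.105], [0.4487, -0.0464, 0.105], [0.5024, 0.1329, 0.105]]
T [0.51932089 0.03034112] [-0.00026577 -0.00074532 -0.00070949 -0.00105463]
[np.float64(23.3), np.float64(-56.8), np.float64(-132.6), np.float64(99.4)]
ptr 163.2256116970984 0.10415273487126973
nest -120.36877011871918 0.06472161505346717
[[0.5061, 0.1336, 0.105], [0.6186, 0.072, 0.105], [0.4517, -0.0461, 0.105], [0.5798, -0.0577, 0.105]]
S [0.52275498 0.03031818] [-0.00038392 -0.00048377 -0.0006518  -0.00011276]
[np.float64(99.2), np.float64(23.5), np.float64(-132.9), np.float64(-57.1)]
ptr 161.04202940319337 0.10706234415078392
nest -120.81183178784869 0.06336137191096461
```

```bash
cat >> h.py <<'E'
def go(x,y,tipz,jaw=None):
    """print the shift in tool axes (m) to bring the fingertip to x,y,tipz, and tool-z turn (deg) for jaw direction"""
    s=st(); M=R.from_quat(s["eef_rot"]).as_matrix(); tip=np.array(s["ee_pos"])+.182*M[:,2]
    print("tip",tip.round(4),"jawdir",round(np.degrees(np.arctan2(M[1,1],M[0,1]))%180,2),"tilt deg xy tool",np.degrees(np.cross([0,0,-1],M[:,2])@M).round(2))
    print("shift tool",(M.T@(np.array([x,y,tipz])-tip)).round(4))
    if jaw is not None:
        d=np.degrees(np.arctan2(M[1,1],M[0,1]))-jaw; print("turn z",round((d+90)%180-90,2))
E
python3 -m creep '[-0.04,-0.04,0.003,0,0,1.5,0,-0.04,-0.04,0.003,0,0,0,0,-0.04,-0.04,0.003,0,0,0,0,-0.04,-0.04,0.003,0,0,0,0,-0.04,-0.04,0.003,0,0,0,0,-0.04,-0.04,0.003,0,0,0,0,-0.04,-0.04,0.003,0,0,0,0,-0.04,-0.04,0.003,0,0,0,0]'
python3 -c "
from h import *
go(.521,.0303,.15,59)"
```

```text
time: 3.1
ee_pos: [0.4113, 0.2218, 0.3799]
eef_rot: [0.171, 0.985, 0.004, 0.001]
ft_force: [0.2, 0.2, -0.2]
width: 0.0869
t 3.1 ee [0.4113 0.2218 0.3799] q [1.709e-01 9.853e-01 3.700e-03 9.000e-04] w 0.0869 F [ 0.2  0.2 -0.2] j [-0.71  0.15  0.14  2.05 -0.03  0.94  0.67]
tip [0.4119 0.223  0.1979] jawdir 70.32 tilt deg xy tool [-0.43 -0.03  0.  ]
shift tool [-0.1677 -0.1451  0.0469]
turn z 11.32
```

```bash
python3 -m creep '[-0.042,-0.036,0.007,0,0,0,0,-0.042,-0.036,0.007,0,0,0,0,-0.042,-0.036,0.007,0,0,0,0,-0.042,-0.036,0.007,0,0,0,0,0,0,0,0,0,6,0,0,0,0,0.4,0,5.3,0,0,0,0,0,0,0,0,0,0,0,0,0,0,0]'
python3 -c "
from h import *
go(.521,.0303,.14,59)
for c in ('top','side'):
    s=cams.snapshot(c); P=px(s,[.521,.03,.14]);x,y=P[0].astype(int); print(P)
    cv2.imwrite(f'pics/c_{c}.png',cv2.resize(s['frame'][y-60:y+60,x-80:x+80],None,fx=4,fy=4,interpolation=cv2.INTER_CUBIC))
a=[cv2.imread(f'pics/c_{c}.png')for c in('top','side')]; cv2.imwrite('pics/c.png',cv2.resize(np.vstack(a),(480,720))[:600] if 0 else cv2.resize(np.hstack(a),(800,300)))
"
```

```text
time: 4.1
ee_pos: [0.5256, 0.0174, 0.3523]
eef_rot: [0.273, 0.962, 0.002, 0.003]
ft_force: [-0.1, -0.7, 0.0]
width: 0.0874
t 4.1 ee [0.5256 0.0174 0.3523] q [0.2734 0.9619 0.0016 0.003 ] w 0.0874 F [-0.1 -0.7  0. ] j [-0.39  0.29  0.33  1.96 -0.12  0.9   1.02]
tip [0.5268 0.0177 0.1703] jawdir 58.26 tilt deg xy tool [-0.27 -0.28  0.  ]
shift tool [0.0117 0.0075 0.0303]
turn z -0.74
[[435.81603213 246.68146049]]
[[308.00610998 287.35265957]]
```

View pics/c.png

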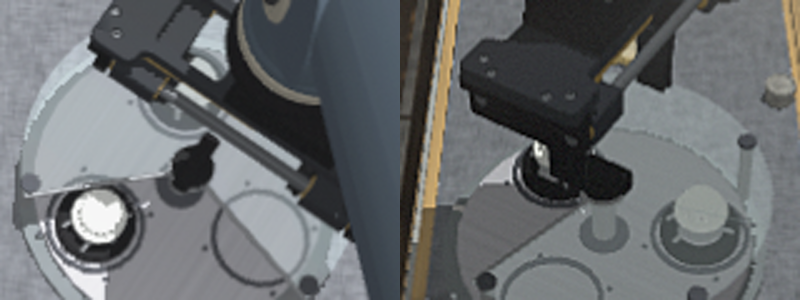

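```bash
python3 -m creep '[0.012,0.0075,0.015,0,0,-0.7,0,0,0,0.015,0,0,0,0,0,0,0,0,0,0,0,0,0,0,0,0,0,0]'
python3 -c "
from h import *
go(.521,.0303,.112,59)"
```

```text
time: 4.7
ee_pos: [0.5185, 0.0322, 0.3194]
eef_rot: [0.266, 0.964, 0.002, 0.002]
ft_force: [-0.1, 0.0, -0.1]
width: 0.0872
t 4.7 ee [0.5185 0.0322 0.3194] q [0.2659 0.964  0.0015 0.0021] w 0.0872 F [-0.1  0.  -0.1] j [-0.4   0.32  0.31  2.01 -0.13  0.83  1.02]
tip [0.5193 0.0325 0.1374] jawdir 59.16 tilt deg xy tool [-0.23 -0.18 -0.  ]
shift tool [-0.0025 -0.0011  0.0254]
turn z 0.16
```

Descend, then close gently and watch the force.

```bash
python3 -m creep '[-0.0025,-0.001,0.013,0,0,0,0,0,0,0.012,0,0,0,0,0,0,0,0,0,0,0]'
python3 -m creep '[0,0,0,0,0,0,190,0,0,0,0,0,0,255,0,0,0,0,0,0,255,0,0,0,0,0,0,255,0,0,0,0,0,0,255,0,0,0,0,0,0,255]' 5
python3 -c "
from h import *
go(.521,.0303,.112,59)"
```

```text
time: 5.08
ee_pos: [0.5205, 0.0295, 0.2928]
eef_rot: [0.266, 0.964, 0.001, 0.002]
ft_force: [-0.6, -0.3, -0.5]
width: 0.0875
time: 5.82
ee_pos: [0.5209, 0.0294, 0.2936]
eef_rot: [0.266, 0.964, 0.002, 0.003]
ft_force: [-1.2, 0.1, -0.3]
width: 0.0351
t 5.825 ee [0.5209 0.0294 0.2936] q [0.2662 0.9639 0.0019 0.0032] w 0.0351 F [-1.2  0.1 -0.3] j [-0.38  0.36  0.31  2.02 -0.15  0.77  1.04]
tip [0.5222 0.0298 0.1116] jawdir 59.12 tilt deg xy tool [-0.3  -0.29  0.  ]
shift tool [ 0.0013 -0.0002 -0.0004]
turn z 0.12
```

```bash
python3 -m creep '[0,0,0,0,0,0,255,0,0,0,0,0,0,255,0,0,0,0,0,0,255,0,0,0,0,0,0,255]' 5
python3 -m creep '[0,0,0,0,0,0,255,0,0,0,0,0,0,255]' 5
python3 -m creep '[0,0,0,0,0,0,255,0,0,0,0,0,0,255]' 25
python3 -c "
from h import *
s=go(.521,.0303,.112,59)"
```

```text
time: 6.32
ee_pos: [0.521, 0.0296, 0.2936]
eef_rot: [0.266, 0.964, 0.002, 0.003]
ft_force: [-0.1, 0.8, -0.2]
width: 0.0122
time: 6.58
ee_pos: [0.521, 0.0296, 0.2936]
eef_rot: [0.266, 0.964, 0.002, 0.003]
ft_force: [-0.6, 0.5, 0.1]
width: 0.0115
time: 6.82
ee_pos: [0.521, 0.0296, 0.2936]
eef_rot: [0.267, 0.964, 0.002, 0.003]
ft_force: [-0.1, -0.1, 0.7]
width: 0.0117
t 6.825 ee [0.521  0.0296 0.2936] q [0.2665 0.9638 0.0021 0.0032] w 0.0117 F [-0.1 -0.1  0.7] j [-0.38  0.36  0.31  2.02 -0.15  0.77  1.04]
tip [0.5224 0.03   0.1116] jawdir 59.08 tilt deg xy tool [-0.33 -0.29 -0.  ]
shift tool [ 0.0013 -0.0005 -0.0004]
turn z 0.08
```

```bash
python3 -m creep '[0,0,0,0,0,9,255,0,0,0,0,0,9,255,0,0,0,0,0,9,255,0,0,0,0,0,9,255]'
python3 -c "
from h import *
go(.522,.0300,.112,163.3)"
```

```text
time: 7.32
ee_pos: [0.5204, 0.029, 0.2937]
eef_rot: [0.558, 0.83, 0.002, 0.002]
ft_force: [-0.2, -0.7, 0.2]
width: 0.012
t 7.325 ee [0.5204 0.029  0.2937] q [0.558  0.8299 0.0017 0.0019] w 0.012 F [-0.2 -0.7  0.2] j [-0.5   0.37  0.46  2.03 -0.23  0.78  0.48]
tip [0.5214 0.0291 0.1117] jawdir 22.17 tilt deg xy tool [-0.29 -0.07  0.  ]
shift tool [ 0.0006  0.0009 -0.0003]
turn z 38.87
```

```bash
python3 -m creep '[0,0,0,0,0,9.5,255,0,0,0,0,0,9.5,255,0,0,0,0,0,9.5,255,0,0,0,0,0,9.5,255]'
python3 -c "
from h import *
go(.522,.0300,.112,163.3)"
```

```text
time: 7.82
ee_pos: [0.5195, 0.0291, 0.2936]
eef_rot: [0.803, 0.596, 0.001, 0.001]
ft_force: [0.2, 0.4, -0.5]
width: 0.0116
t 7.825 ee [0.5195 0.0291 0.2936] q [8.028e-01 5.962e-01 6.000e-04 7.000e-04] w 0.0116 F [ 0.2  0.4 -0.5] j [-0.64  0.4   0.63  2.04 -0.33  0.8  -0.1 ]
tip [0.5198 0.029  0.1116] jawdir 163.2 tilt deg xy tool [-0.1   0.01 -0.  ]
shift tool [ 0.0015  0.0018 -0.0004]
turn z -0.1
```

```bash
python3 -m creep '[0,0,0,0,0,0,150,0,0,0,0,0,0,0,0,0,0,0,0,0,0,0,0,0,0,0,0,0,0,0,-0.03,0,0,0,0,0,0,-0.05,0,0,-5,0,0,0,-0.03,0,0,-10,0,0,0,0,0,0,-10,0]'
python3 -m creep '[0,0,0,0,0,-10,0,0,0,0,0,0,-10,0,0,0,0,0,0,-10,0,0,0,0,0,0,-10,0,0,0,0,0,0,-10,0,0,0,0,0,0,-10,0,0,0,0,0,0,-10,0]'
python3 -c "
from h import *
go(.615,.314,.12,73)"
```

```text
time: 8.82
ee_pos: [0.5193, 0.0289, 0.4067]
eef_rot: [0.646, 0.763, -0.0, 0.001]
ft_force: [0.4, 0.4, -0.6]
width: 0.0825
time: 9.7
ee_pos: [0.5186, 0.0276, 0.4078]
eef_rot: [0.07, 0.998, -0.0, 0.001]
ft_force: [-0.3, 0.7, 0.5]
width: 0.087
t 9.7 ee [0.5186 0.0276 0.4078] q [ 7.000e-02  9.975e-01 -1.000e-04  1.400e-03] w 0.087 F [-0.3  0.7  0.5] j [-0.48  0.21  0.41  1.92 -0.1   1.03  1.4 ]
tip [0.5191 0.0275 0.2258] jawdir 81.97 tilt deg xy tool [-0.01 -0.16  0.  ]
shift tool [-0.0546  0.2971  0.1059]
turn z 8.97
```

```bash
python3 -m creep '[-0.009,0.05,0.01,0,0,0,0,-0.009,0.05,0.01,0,0,0,0,-0.009,0.05,0.01,0,0,0,0,-0.009,0.05,0.01,0,0,0,0,-0.009,0.05,0.01,0,0,0,0,-0.009,0.05,0.01,0,0,0,0,0,0,0,0,0,9,0,0,0,0,0,0,0,0]'
python3 - <<'E'
from h import *
go(.615,.314,.12,73)
T=cams.snapshot("top");S=cams.snapshot("side")
for s in(T,S):
    for n in("support_cup","empty_nest"):
        P,p=cloud(s,n)
        if P is not None: print(n,p,len(P),np.median(P,0).round(4))
cv2.imwrite("pics/d.png",np.hstack([cv2.resize(T["frame"][150:350,220:540],(480,300)),cv2.resize(S["frame"][170:400,230:420],(248,300))]))
E
```

```text
time: 10.7
ee_pos: [0.6184, 0.3231, 0.3456]
eef_rot: [0.15, 0.989, 0.001, 0.002]
ft_force: [0.7, -0.6, -0.7]
width: 0.0872
t 10.7 ee [0.6184 0.3231 0.3456] q [1.498e-01 9.887e-01 6.000e-04 2.200e-03] w 0.0872 F [ 0.7 -0.6 -0.7] j [-0.77  0.57  0.34  1.55 -0.2   1.05  0.89]
tip [0.6192 0.3232 0.1636] jawdir 72.77 tilt deg xy tool [-0.1  -0.24 -0.  ]
shift tool [ 0.0015 -0.0101  0.0436]
turn z -0.23
empty_nest 0.95 4523 [0.4728 0.0416 0.0574]
support_cup 0.82 374 [0.6162 0.3141 0.0495]
empty_nest 0.86 3077 [0.484  0.031  0.0578]
```

View pics/d.png

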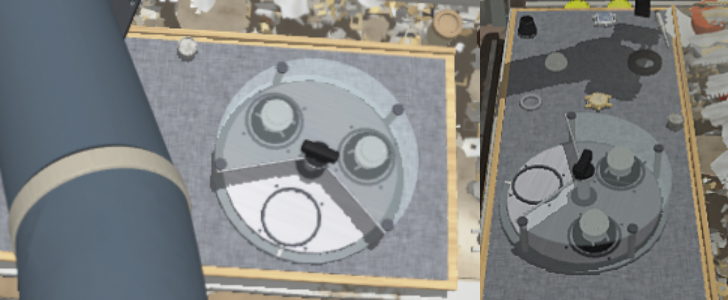

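```bash
cat >> h.py <<'E'
BIAS={"top":np.array([.0012,.0008,0]),"side":np.array([-.0023,.0008,0])}
def ell(s,cam,name,z,zmin=None):
    """centre of outline of region projected on plane z, minEnclosing circle & ellipse"""
    r=models.cut_out(s,name)
    if not r: print(name,cam,"none"); return
    m=r[0]["region"].astype(np.uint8)
    if zmin is not None:
        v,u=np.nonzero(m); P=world(s,np.c_[u,v]); b=P[:,2]<zmin; m[v[b],u[b]]=0
    c=max(cv2.findContours(m,cv2.RETR_EXTERNAL,cv2.CHAIN_APPROX_NONE)[0],key=len).reshape(-1,2)
    w=(world(s,c,z)+BIAS[cam])[:,:2]; e=cv2.fitEllipse((w*1000).astype(np.float32))
    print(name,cam,round(r[0]["p"],2),"ellipse mm",np.round(e[0],1),np.round(e[1],1),round(e[2]),"bbox",(w.min(0)*1000).round(1),(w.max(0)*1000).round(1))
E
python3 - <<'E'
from h import *
T=cams.snapshot("top");S=cams.snapshot("side")
ell(S,"side","support_cup",.051,.047)
for n,z in(("bezel_ring",.045),("press_pad",.0565),("round_watch",.05)): ell(S,"side",n,z,z-.006)
print("nest T pick",world(T,[413.3,294.7],.06)+BIAS["top"])
# dark collar ring: fit ellipse to dark pixels near the nest
for cam,s in(("top",T),("side",S)):
    g=cv2.cvtColor(s["frame"],cv2.COLOR_BGR2GRAY); v,u=np.mgrid[:480,:640]; uv=np.c_[u.ravel(),v.ravel()]
    W=world(s,uv,.06)+BIAS[cam]; d=np.hypot(W[:,0]-.459,W[:,1]-.0495)
    k=(abs(d-.0325)<.006)&(g.ravel()<85); w=W[k,:2]; e=cv2.fitEllipse((w*1000).astype(np.float32)); print(cam,k.sum(),np.round(e[0],2),np.round(e[1],1))
E
```

```text
support_cup side 0.59 ellipse mm [614.7 313.7] [51.3 57.2] 171 bbox [589.6 284.6] [641.4 342.7]
bezel_ring side 0.5 ellipse mm [440.1 227.5] [30.8 32.9] 63 bbox [425.  212.7] [456.6 244.4]
press_pad side 0.66 ellipse mm [475.1 312.2] [27.5 32.4] 176 bbox [461.2 297.8] [487.9 330.2]
round_watch side 0.76 ellipse mm [541.7 222. ] [33.2 37.5] 85 bbox [524.4 203.9] [560.8 238.2]
nest T pick [[0.45886376 0.05255422 0.06      ]]Traceback (most recent call last):
  File "<stdin>", line 10, in <module>
cv2.error: OpenCV(4.12.0) /io/opencv/modules/imgproc/src/shapedescr.cpp:361: error: (-201:Incorrect size of input array) There should be at least 5 points to fit the ellipse in function 'fitEllipseNoDirect'
```

```bash
python3 -m creep '[0.0015,-0.0095,0.03,0,0,0,0,0,0,0.03,0,0,0,0,0,0,0.02,0,0,0,0,0,0,0,0,0,0,0]'
python3 - <<'E'
from h import *
go(.6145,.3142,.0455,73.2)
T=cams.snapshot("top");S=cams.snapshot("side")
for cam,s in(("top",T),("side",S)):
    g=cv2.cvtColor(s["frame"],cv2.COLOR_BGR2GRAY); v,u=np.mgrid[:480,:640]; uv=np.c_[u.ravel(),v.ravel()]
    W=world(s,uv,.06)+BIAS[cam]; d=np.hypot(W[:,0]-.459,W[:,1]-.0505)
    for th in(110,130,150):
        k=(d>.027)&(d<.038)&(g.ravel()<th); w=W[k,:2]
        if len(w)>5: e=cv2.fitEllipse((w*1000).astype(np.float32)); print(cam,th,k.sum(),np.round(e[0],2),np.round(e[1],1))
E
```

```text
time: 11.8
ee_pos: [0.6148, 0.3145, 0.2654]
eef_rot: [0.15, 0.989, 0.002, 0.003]
ft_force: [0.5, -1.3, 0.7]
width: 0.087
t 11.8 ee [0.6148 0.3145 0.2654] q [0.1504 0.9886 0.0023 0.0034] w 0.087 F [ 0.5 -1.3  0.7] j [-0.74  0.64  0.31  1.63 -0.24  0.9   0.93]
tip [0.6162 0.3151 0.0834] jawdir 72.7 tilt deg xy tool [-0.32 -0.34  0.  ]
shift tool [ 0.0015 -0.0016  0.0379]
turn z -0.5
top 110 112 [459.37  52.41] [63.3 63.6]
top 130 178 [458.99  52.31] [62.9 65. ]
top 150 236 [458.7   52.26] [62.8 66.2]
side 110 236 [458.62  51.87] [63.5 64.4]
side 130 300 [458.43  52.22] [64.  65.6]
side 150 364 [458.6   52.17] [64.8 66. ]
```

```bash
python3 -m creep '[0.0015,-0.0016,0.019,0,0,-0.5,0,0,0,0.018,0,0,0,0,0,0,0,0,0,0,0,0,0,0,0,0,0,120,0,0,0,0,0,0,200,0,0,0,0,0,0,200,0,0,0,0,0,0,200]' 15
python3 -m creep '[0,0,0,0,0,0,200,0,0,0,0,0,0,200,0,0,0,0,0,0,200]' 15
python3 -c "
from h import *
go(.6145,.3142,.0455,73.2)"
```

```text
time: 12.78
ee_pos: [0.6151, 0.3144, 0.2309]
eef_rot: [0.146, 0.989, 0.005, 0.007]
ft_force: [0.9, -0.6, 0.4]
width: 0.055
time: 13.15
ee_pos: [0.615, 0.3144, 0.2311]
eef_rot: [0.146, 0.989, 0.005, 0.007]
ft_force: [0.1, 0.0, -0.9]
width: 0.0524
t 13.15 ee [0.615  0.3144 0.2311] q [0.1456 0.9893 0.0052 0.007 ] w 0.0524 F [ 0.1  0.  -0.9] j [-0.73  0.68  0.3   1.66 -0.25  0.83  0.95]
tip [0.6179 0.3159 0.0492] jawdir 73.25 tilt deg xy tool [-0.71 -0.71 -0.  ]
shift tool [ 0.0028 -0.0026  0.0036]
turn z 0.05
```

```bash
python3 -m creep '[0,0,0,0,0,0,100,0,0,0,0,0,0,100,0,0,0,0.7,0.7,0,100,0,0,0,0,0,0,100]' 15
python3 -c "
from h import *
go(.6145,.3142,.0455,73.2)"
```

```text
time: 13.65
ee_pos: [0.6151, 0.3145, 0.2312]
eef_rot: [0.146, 0.989, -0.0, -0.0]
ft_force: [-0.6, -0.8, 1.0]
width: 0.0532
t 13.65 ee [0.6151 0.3145 0.2312] q [ 1.457e-01  9.893e-01 -2.000e-04 -3.000e-04] w 0.0532 F [-0.6 -0.8  1. ] j [-0.73  0.68  0.3   1.65 -0.25  0.85  0.94]
tip [0.615  0.3144 0.0492] jawdir 73.25 tilt deg xy tool [ 0.03  0.03 -0.  ]
shift tool [ 0.0005 -0.0004  0.0037]
turn z 0.05
```

```bash
python3 -m creep '[0,0,0,0,0,0,50,0,0,0,0,0,0,50,0,0,0.004,0,0,0,50,0,0,0,0,0,0,50,0,0,0,0,0,0,50]' 15
python3 -c "
from h import *
go(.6145,.3142,.0455,73.2)"
```

```text
time: 14.28
ee_pos: [0.6151, 0.3144, 0.2268]
eef_rot: [0.146, 0.989, -0.0, -0.0]
ft_force: [-0.0, 0.1, -0.8]
width: 0.0699
t 14.275 ee [0.6151 0.3144 0.2268] q [ 1.457e-01  9.893e-01 -3.000e-04 -4.000e-04] w 0.0699 F [-0.   0.1 -0.8] j [-0.73  0.68  0.29  1.65 -0.25  0.84  0.95]
tip [0.6149 0.3143 0.0448] jawdir 73.25 tilt deg xy tool [0.04 0.04 0.  ]
shift tool [ 0.0004 -0.0003 -0.0007]
turn z 0.05
```

```bash
python3 -m creep '[0,0,-0.0007,0,0,0,130,0,0,0,0,0,0,130,0,0,0,0,0,0,130,0,0,0,0,0,0,130,0,0,0,0,0,0,130]' 12
python3 -c "
from h import *
go(.6145,.3142,.0455,73.2)"
python3 -m creep '[0,0,-0.03,0,0,0,130,0,0,-0.05,0,0,0,130,0,0,-0.03,0,0,0,130,0,0,0,0,0,0,130]'
python3 -c "
from h import *
go(.459,.0520,.1,73.2)"
```

```text
time: 14.9
ee_pos: [0.6151, 0.3145, 0.2276]
eef_rot: [0.146, 0.989, -0.0, -0.0]
ft_force: [-0.1, 0.8, -0.5]
width: 0.0528
t 14.9 ee [0.6151 0.3145 0.2276] q [ 1.457e-01  9.893e-01 -3.000e-04 -3.000e-04] w 0.0528 F [-0.1  0.8 -0.5] j [-0.73  0.68  0.3   1.65 -0.25  0.85  0.95]
tip [0.615  0.3144 0.0456] jawdir 73.25 tilt deg xy tool [0.04 0.03 0.  ]
shift tool [ 0.0004 -0.0003  0.0001]
turn z 0.05
time: 15.4
ee_pos: [0.6149, 0.3145, 0.3393]
eef_rot: [0.146, 0.989, -0.001, -0.001]
ft_force: [0.3, -0.6, -0.2]
width: 0.0521
t 15.4 ee [0.6149 0.3145 0.3393] q [ 0.1457  0.9893 -0.0012 -0.0014] w 0.0521 F [ 0.3 -0.6 -0.2] j [-0.76  0.56  0.33  1.58 -0.2   1.04  0.91]
tip [0.6144 0.3141 0.1573] jawdir 73.25 tilt deg xy tool [0.16 0.14 0.  ]
shift tool [ 0.0731 -0.2956  0.0583]
turn z 0.05
```

```bash
python3 -m creep '[0.012,-0.048,0,0,0,0,130,0.012,-0.048,0,0,0,0,130,0.012,-0.048,0,0,0,0,130,0.012,-0.048,0,0,0,0,130,0.012,-0.048,0,0,0,0,130,0.012,-0.048,0,0,0,0,130,0,0,0,0,0,0,130]'
python3 -c "
from h import *
go(.459,.0520,.1,73.2)"
```

```text
time: 16.27
ee_pos: [0.4546, 0.0518, 0.3313]
eef_rot: [0.145, 0.989, -0.005, -0.007]
ft_force: [1.1, 0.5, -0.2]
width: 0.0526
t 16.275 ee [0.4546 0.0518 0.3313] q [ 0.1449  0.9894 -0.0046 -0.0075] w 0.0526 F [ 1.1  0.5 -0.2] j [-0.57  0.21  0.42  2.13 -0.11  0.84  1.19]
tip [0.4516 0.0506 0.1493] jawdir 73.34 tilt deg xy tool [0.65 0.77 0.  ]
shift tool [-0.0073  0.0041  0.0492]
turn z 0.14
```

```bash
python3 -m creep '[-0.0045,0.001,0.03,-0.7,-0.75,0,130,0,0,0.03,0,0,0,130,0,0,0,0,0,0,130,0,0,0,0,0,0,130]'
python3 - <<'E'
from h import *
go(.459,.0520,.0625,73.2)
T=cams.snapshot("top");S=cams.snapshot("side")
for c,s in(("top",T),("side",S)):
    ell(s,c,"support_cup",.105)
def cr(s):
    x,y=px(s,[.459,.052,.08])[0].astype(int); return cv2.resize(s["frame"][y-50:y+50,x-65:x+65],(390,300),interpolation=cv2.INTER_CUBIC)
cv2.imwrite("pics/e.png",np.hstack([cr(T),cr(S)]))
E
```

```text
time: 16.77
ee_pos: [0.4592, 0.0533, 0.2685]
eef_rot: [0.144, 0.99, 0.001, -0.0]
ft_force: [0.8, -0.6, 0.6]
width: 0.0526
t 16.775 ee [0.4592 0.0533 0.2685] q [ 1.439e-01  9.896e-01  7.000e-04 -3.000e-04] w 0.0526 F [ 0.8 -0.6  0.6] j [-0.53  0.32  0.38  2.17 -0.19  0.68  1.27]
tip [0.4591 0.0535 0.0865] jawdir 73.45 tilt deg xy tool [-0.08  0.04 -0.  ]
shift tool [-0.0003 -0.0015  0.024 ]
turn z 0.25
support_cup top 0.75 ellipse mm [435.3  64.8] [10.8 35.5] 160 bbox [428.   47.4] [444.5  79.4]
support_cup side 0.55 ellipse mm [476.2  34.9] [11.2 35.8] 163 bbox [468.2  18.7] [482.6  53.8]
```

View pics/e.png

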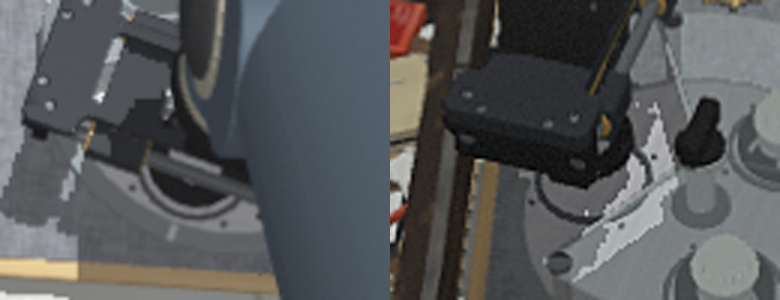

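```bash
python3 -m creep '[-0.0003,-0.0015,0.016,0,0,0,130,0,0,0,0,0,0,130]'
python3 -c "
from h import *
go(.459,.0520,.0625,73.2)"
python3 -m creep '[0,0,0.004,0,0,0,130,0,0,0.003,0,0,0,130,0,0,0,0,0,0,130]'
python3 -c "
from h import *
go(.459,.0520,.0620,73.2)"
```

```text
time: 17.23
ee_pos: [0.4596, 0.0518, 0.2543]
eef_rot: [0.144, 0.99, 0.002, 0.002]
ft_force: [-1.1, 0.6, -0.7]
width: 0.0525
t 17.225 ee [0.4596 0.0518 0.2543] q [0.1439 0.9896 0.002  0.0019] w 0.0525 F [-1.1  0.6 -0.7] j [-0.51  0.35  0.37  2.19 -0.21  0.64  1.29]
tip [0.4603 0.0524 0.0723] jawdir 73.45 tilt deg xy tool [-0.26 -0.18  0.  ]
shift tool [ 0.0012 -0.0008  0.0098]
turn z 0.25
time: 17.6
ee_pos: [0.4602, 0.0519, 0.2484]
eef_rot: [0.144, 0.99, 0.003, 0.003]
ft_force: [-0.8, -0.3, -0.9]
width: 0.0524
t 17.6 ee [0.4602 0.0519 0.2484] q [0.1439 0.9896 0.0027 0.0032] w 0.0524 F [-0.8 -0.3 -0.9] j [-0.51  0.36  0.37  2.19 -0.22  0.62  1.3 ]
tip [0.4615 0.0527 0.0664] jawdir 73.46 tilt deg xy tool [-0.36 -0.32 -0.  ]
shift tool [ 0.0022 -0.0014  0.0044]
turn z 0.26
```

```bash
python3 -m creep '[0.0011,0,0,0.36,0.32,0,130,0,0,0,0,0,0,130,0,0,0.003,0,0,0,130,0,0,0,0,0,0,130]'
python3 -c "
from h import *
go(.459,.0520,.0620,73.2)"
```

```text
time: 18.1
ee_pos: [0.4593, 0.0523, 0.2456]
eef_rot: [0.144, 0.99, -0.0, 0.0]
ft_force: [-0.1, 1.0, -0.8]
width: 0.0527
t 18.1 ee [0.4593 0.0523 0.2456] q [ 1.438e-01  9.896e-01 -1.000e-04  2.000e-04] w 0.0527 F [-0.1  1.  -0.8] j [-0.51  0.36  0.37  2.19 -0.22  0.62  1.3 ]
tip [0.4594 0.0523 0.0636] jawdir 73.46 tilt deg xy tool [ 0.   -0.03 -0.  ]
shift tool [ 0.0003 -0.0004  0.0016]
turn z 0.26
```

```bash
python3 -m creep '[0.0003,-0.0004,0.0014,0,0,0,130,0,0,0,0,0,0,130,0,0,0,0,0,0,100,0,0,0,0,0,0,50,0,0,0,0,0,0,50,0,0,0,0,0,0,50,0,0,0,0,0,0,50]'
python3 -c "
from h import *
go(.459,.0520,.2,73.2)"
python3 -m creep '[0,0,-0.02,0,0,0,50,0,0,-0.04,0,0,0,50,0,0,-0.04,0,0,0,50,0,0.02,-0.02,0,0,0,0,-0.01,0.05,0,0,0,0,0,-0.01,0.05,0,0,0,0,0,-0.01,0.05,0,0,0,0,0,-0.01,0.05,0,0,0,0,0]'
python3 -c "
from h import *
go(.541,.222,.15,73.2)"
```

```text
time: 18.98
ee_pos: [0.4589, 0.052, 0.2442]
eef_rot: [0.144, 0.99, -0.0, 0.0]
ft_force: [0.2, 0.4, 0.0]
width: 0.0695
t 18.975 ee [0.4589 0.052  0.2442] q [ 1.439e-01  9.896e-01 -0.000e+00  2.000e-04] w 0.0695 F [0.2 0.4 0. ] j [-0.51  0.37  0.37  2.19 -0.22  0.62  1.3 ]
tip [0.459  0.052  0.0622] jawdir 73.45 tilt deg xy tool [-0.   -0.02 -0.  ]
shift tool [-1.000e-04  0.000e+00 -1.378e-01]
turn z 0.25
time: 19.98
ee_pos: [0.5623, 0.252, 0.3689]
eef_rot: [0.148, 0.989, 0.0, -0.0]
ft_force: [0.7, -0.4, 0.1]
width: 0.0869
t 19.975 ee [0.5623 0.252  0.3689] q [ 1.483e-01  9.889e-01  5.000e-04 -1.000e-04] w 0.0869 F [ 0.7 -0.4  0.1] j [-0.75  0.42  0.35  1.74 -0.17  1.02  0.93]
tip [0.5623 0.2521 0.1869] jawdir 72.94 tilt deg xy tool [-0.05  0.02 -0.  ]
shift tool [ 0.0115 -0.0351  0.0369]
turn z -0.26
```

Now check the cup, and get the watch's orientation from zoomed views.

Run:
```python
from h import *
T=cams.snapshot("top");S=cams.snapshot("side")
for c,s in(("top",T),("side",S)):
    ell(s,c,"support_cup",.067,.062)
    P,p=cloud(s,"support_cup"); 
    if P is not None: print(np.percentile(P[:,2],[5,50,95]).round(4))
ell(S,"side","round_watch",.05,.043)
s0=cv2.imread("pics/a_top.png"); 
W=cv2.resize(s0[225:260,295:335],(400,350),interpolation=cv2.INTER_CUBIC)
x,y=px(S,[.541,.222,.05])[0].astype(int); W2=cv2.resize(S["frame"][y-17:y+18,x-20:x+20],(400,350),interpolation=cv2.INTER_CUBIC)
def cr(s):
    x,y=px(s,[.459,.052,.06])[0].astype(int); return cv2.resize(s["frame"][y-25:y+25,x-40:x+40],(400,250),interpolation=cv2.INTER_CUBIC)
cv2.imwrite("pics/f.png",np.vstack([np.hstack([W,W2]),np.hstack([cr(T),cr(S)])]))
print("S crop origin",x-20,y-17)
```

```text
support_cup top 0.74 ellipse mm [459.2  49.1] [39.6 47.9] 112 bbox [432.6  27.5] [483.9  69.5]
[0.059  0.0659 0.0692]
support_cup side 0.88 ellipse mm [456.4  53.4] [53.  57.5] 178 bbox [429.8  25.9] [482.5  82.4]
[0.0582 0.0664 0.0694]
round_watch side 0.53 ellipse mm [542.9 222.8] [30.3 34.2] 98 bbox [526.3 206.7] [559.3 238.1]
S crop origin 299 230
```

View pics/f.png

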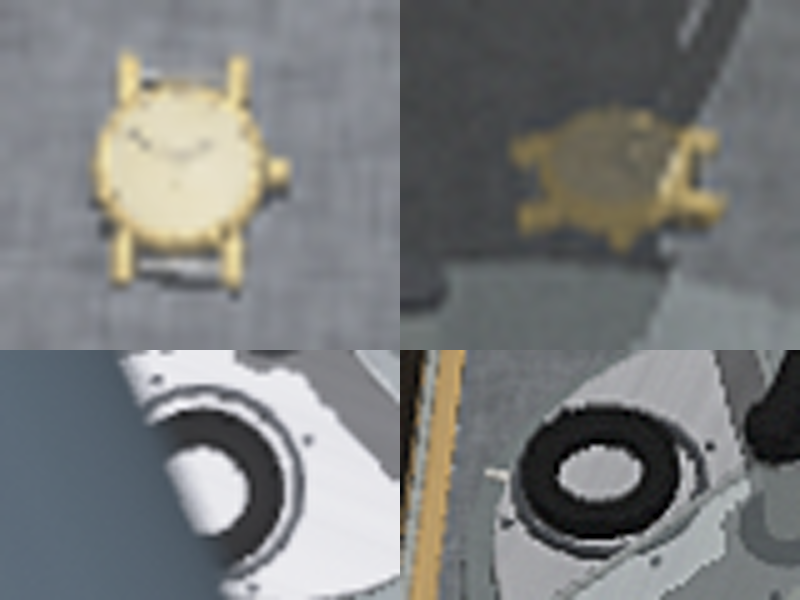

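```bash
cat >> h.py <<'E'
def disc(s,c,r,z,up=8,box=None):
    a=np.linspace(0,2*np.pi,90); b=BIAS[s["cam"]]
    p=px(s,np.c_[c[0]+r*np.cos(a),c[1]+r*np.sin(a),0*a+z]-b); p=(p-box[:2]+.5)*up-.5
    m=np.zeros(((box[3]-box[1])*up,(box[2]-box[0])*up),np.uint8); cv2.fillPoly(m,[p.round().astype(np.int32)],1); return m
def fit(s,c0,mk,dark=True,up=8,half=28):
    """maximise mean contrast between inside mask mk(c) and a band outside"""
    from scipy.optimize import minimize
    x,y=px(s,[c0[0],c0[1],.06])[0].astype(int); box=np.array([x-half,y-half,x+half,y+half])
    g=cv2.cvtColor(s["frame"],cv2.COLOR_BGR2GRAY)[box[1]:box[3],box[0]:box[2]].astype(np.float32)
    g=cv2.resize(g,None,fx=up,fy=up,interpolation=cv2.INTER_CUBIC)
    def f(d):
        m=mk(s,(c0[0]+d[0]/1000,c0[1]+d[1]/1000),up,box); o=cv2.dilate(m,np.ones((21,21),np.uint8))-m
        v=g[m>0].mean()-g[o>0].mean(); return v if dark else -v
    D=[(f((i,j)),i,j) for i in np.arange(-5,5.1,.5) for j in np.arange(-5,5.1,.5)]
    b=min(D); return np.array(c0)*1000+b[1:], round(b[0],1)
def cupmask(zb,r=.027,h=.011,bore=.015):
    def mk(s,c,up,box):
        m=disc(s,c,r,zb+h,up,box)|disc(s,c,r,zb,up,box)
        if bore: m=m&(1-(disc(s,c,bore,zb+h-.002,up,box)&disc(s,c,bore,zb,up,box)))
        return m
    return mk
def snap(c):
    s=cams.snapshot(c); s["cam"]=c; return s
E
python3 - <<'E'
from h import *
S=snap("side");print(fit(S,(.4585,.0525),cupmask(.056)))
T=snap("top")
q=np.array([[130,60],[238,65],[122,280],[232,280],[180,165],[285,170],[97,167]])/10.+[295,225]-.5
w=(world(T,q,.048)+BIAS["top"])[:,:2]; print(w.round(4).tolist())
a=(w[0]+w[1]-w[2]-w[3]); print("lug axis",np.degrees(np.arctan2(a[1],a[0])), "crown dir",np.degrees(np.arctan2(*(w[5]-w[4])[::-1])))
# side estimate
q=np.array([[520,150],[525,218],[705,140],[712,208]])/10.-[40,0]+[299,230]-.5
w=(world(S,q,.047)+BIAS["side"])[:,:2]; print(w.round(4).tolist(),w.mean(0)); a=(w[2]+w[3]-w[0]-w[1]); print(np.degrees(np.arctan2(a[1],a[0])))
go(.541,.222,.1,90)
E
```

```text
(array([456. ,  56.5]), np.float32(-103.6))
[[0.5597, 0.2355], [0.5601, 0.217], [0.521, 0.2339], [0.5223, 0.2153], [0.5418, 0.2256], [0.5421, 0.2077], [0.5405, 0.2397]]
lug axis 2.4547255651819224 crown dir -88.86977737398921
[[0.5215, 0.2343], [0.5225, 0.2148], [0.5576, 0.237], [0.5585, 0.2174]] [0.54000128 0.22587287]
4.147327715956985
t 20.425 ee [0.5615 0.2491 0.3692] q [ 1.493e-01  9.888e-01  4.000e-04 -1.000e-04] w 0.0866 F [0.3 0.6 0.1] j [-0.75  0.41  0.35  1.74 -0.17  1.02  0.94]
tip [0.5615 0.2493 0.1872] jawdir 72.83 tilt deg xy tool [-0.05  0.02  0.  ]
shift tool [ 0.0115 -0.0322  0.0872]
turn z -17.17
```

```bash
python3 -m creep '[0.0115,-0.028,0.04,0,0,-10,0,0,0,0.04,0,0,-10,0,0,0,0,0,0,0,0,0,0,0,0,0,0,0]'
python3 -c "
from h import *
go(.5412,.2241,.0445,93)"
```

```text
time: 20.92
ee_pos: [0.5425, 0.2226, 0.2911]
eef_rot: [-0.026, 1.0, 0.002, 0.003]
ft_force: [0.9, -0.0, -0.1]
width: 0.0873
t 20.925 ee [0.5425 0.2226 0.2911] q [-0.0258  0.9997  0.0016  0.0027] w 0.0873 F [ 0.9 -0.  -0.1] j [-0.66  0.45  0.26  1.88 -0.15  0.83  1.3 ]
tip [0.5435 0.2232 0.1091] jawdir 92.95 tilt deg xy tool [-0.18 -0.31  0.  ]
shift tool [0.0026 0.0008 0.0646]
turn z -0.05
```

```bash
python3 -m creep '[0.0018,0.001,0.03,0.2,0.3,0,40,0,0,0.02,0,0,0,80,0,0,0,0,0,0,80,0,0,0,0,0,0,80]'
python3 -c "
from h import *
go(.5412,.2241,.0445,93)"
```

```text
time: 21.42
ee_pos: [0.5443, 0.225, 0.2478]
eef_rot: [-0.022, 1.0, 0.003, 0.006]
ft_force: [-0.1, -0.2, -1.1]
width: 0.0614
t 21.425 ee [0.5443 0.225  0.2478] q [-0.0224  0.9997  0.0025  0.0064] w 0.0614 F [-0.1 -0.2 -1.1] j [-0.65  0.51  0.24  1.9  -0.18  0.74  1.31]
tip [0.5466 0.2259 0.0658] jawdir 92.56 tilt deg xy tool [-0.28 -0.73  0.  ]
shift tool [ 0.0057 -0.0017  0.0213]
turn z -0.44
```

```bash
python3 -m creep '[0.0032,-0.0008,0,0.28,0.73,-0.4,80,0,0,0,0,0,0,80,0,0,0.01,0,0,0,80,0,0,0.01,0,0,0,80,0,0,0,0,0,0,80]'
python3 -c "
from h import *
go(.5412,.2241,.0445,93)"
```

```text
time: 22.05
ee_pos: [0.5415, 0.2243, 0.2288]
eef_rot: [-0.026, 1.0, 0.001, 0.001]
ft_force: [-0.4, 0.4, -0.2]
width: 0.0595
t 22.05 ee [0.5415 0.2243 0.2288] q [-2.570e-02  9.997e-01  6.000e-04  1.200e-03] w 0.0595 F [-0.4  0.4 -0.2] j [-0.64  0.54  0.23  1.91 -0.18  0.71  1.32]
tip [0.5419 0.2245 0.0468] jawdir 92.95 tilt deg xy tool [-0.07 -0.14  0.  ]
shift tool [ 0.0007 -0.0004  0.0023]
turn z -0.05
```

Good. Final lowering, then close gently.

```bash
python3 -m creep '[0.0003,-0.0003,0.0023,0.07,0.14,0,80,0,0,0,0,0,0,80,0,0,0,0,0,0,130,0,0,0,0,0,0,180,0,0,0,0,0,0,220,0,0,0,0,0,0,220,0,0,0,0,0,0,220]' 6
python3 -m creep '[0,0,0,0,0,0,220,0,0,0,0,0,0,220]'
python3 -c "
from h import *
go(.5412,.2241,.0445,93)"
```

```text
time: 22.92
ee_pos: [0.5414, 0.2239, 0.2265]
eef_rot: [-0.026, 1.0, -0.0, 0.0]
ft_force: [-0.1, -1.2, -0.2]
width: 0.0316
time: 23.18
ee_pos: [0.5414, 0.2239, 0.2264]
eef_rot: [-0.026, 1.0, -0.0, 0.0]
ft_force: [0.2, 0.2, -1.3]
width: 0.0315
t 23.175 ee [0.5414 0.2239 0.2264] q [-2.560e-02  9.997e-01 -0.000e+00  1.000e-04] w 0.0315 F [ 0.2  0.2 -1.3] j [-0.64  0.54  0.23  1.91 -0.18  0.71  1.32]
tip [0.5414 0.2239 0.0444] jawdir 92.94 tilt deg xy tool [ 0.   -0.01  0.  ]
shift tool [ 0.0002  0.0002 -0.0001]
turn z -0.06
```

```bash
python3 -m creep '[0,0,0,0,0,0,220,0,0,-0.03,0,0,0,220,0,0,-0.05,0,0,0,220,0,0.05,-0.04,0,0,0,220,-0.02,0.05,0,0,0,0,220,-0.02,0.02,0,0,0,0,220,0,0,0,0,0,0,220]' 10
python3 - <<'E'
from h import *
go(.459,.052,.15,93)
T=snap("top");S=snap("side")
for s in(T,S):
    c=s["cam"]; ell(s,c,"support_cup",.067,.062)
    for a in(cupmask(.056),cupmask(.056,bore=0),): print(c,fit(s,(.4585,.0525),a))
W=[]
for s in(T,S):
    x,y=px(s,[.459,.052,.06])[0].astype(int); c=s["frame"][y-25:y+25,x-25:x+25]; W.append(cv2.resize(c,(400,400),interpolation=cv2.INTER_CUBIC)); print(x-25,y-25)
cv2.imwrite("pics/g.png",np.hstack(W))
E
```

```text
time: 24.05
ee_pos: [0.576, 0.3473, 0.3493]
eef_rot: [-0.024, 1.0, 0.0, -0.001]
ft_force: [0.2, -0.8, -0.6]
width: 0.031
t 24.05 ee [0.576  0.3473 0.3493] q [-2.450e-02  9.997e-01  3.000e-04 -5.000e-04] w 0.031 F [ 0.2 -0.8 -0.6] j [-0.78  0.52  0.26  1.61 -0.15  1.03  1.14]
tip [0.5758 0.3474 0.1673] jawdir 92.8 tilt deg xy tool [-0.03  0.06 -0.  ]
shift tool [ 0.1311 -0.2894  0.0173]
turn z -0.2
support_cup top 0.84 ellipse mm [456.8  53.6] [50.9 52.6] 55 bbox [430.3  27.5] [482.6  80. ]
top (array([457. ,  53.5]), np.float32(-118.2))
top (array([457. ,  53.5]), np.float32(-62.2))
support_cup side 0.57 ellipse mm [456.4  52.7] [53.3 57.5] 178 bbox [429.3  23.8] [482.5  82.4]
side (array([456. ,  56.5]), np.float32(-102.1))
side (array([456. ,  56.5]), np.float32(-71.1))
388 268
247 285
```

View pics/g.png

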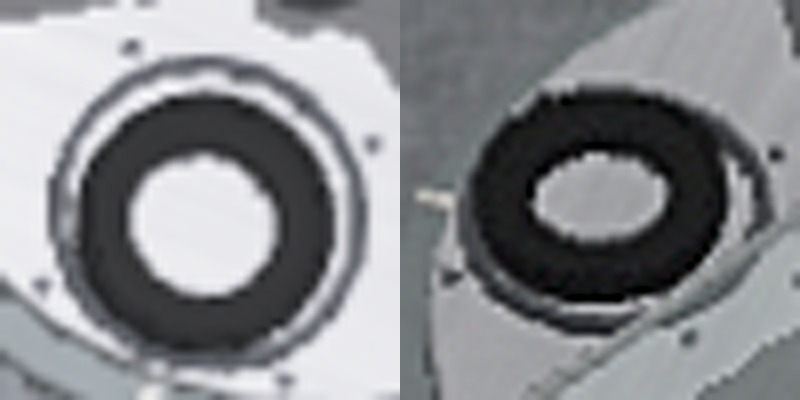

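```bash
python3 -m creep '[0.021,-0.047,0,0,0,0,220,0.021,-0.047,0,0,0,0,220,0.021,-0.047,0,0,0,0,220,0.021,-0.047,0,0,0,0,220,0.021,-0.047,0,0,0,0,220,0.021,-0.047,0,0,0,0,220,0,0,0,0,0,0,220]'
python3 -c "
from h import *
go(.4575,.0511,.1,93)"
```

```text
time: 25.12
ee_pos: [0.4527, 0.0402, 0.3491]
eef_rot: [-0.017, 1.0, -0.0, -0.003]
ft_force: [0.3, 0.9, 0.4]
width: 0.0311
t 25.125 ee [0.4527 0.0402 0.3491] q [-1.710e-02  9.998e-01 -4.000e-04 -2.900e-03] w 0.0311 F [0.3 0.9 0.4] j [-0.5   0.18  0.36  2.11 -0.08  0.87  1.51]
tip [0.4516 0.0401 0.1671] jawdir 91.96 tilt deg xy tool [0.04 0.33 0.  ]
shift tool [-0.0066  0.0109  0.0671]
turn z -1.04
```

```bash
python3 -m creep '[-0.0055,0.011,0.03,0,-0.3,-1,220,0,0,0.03,0,0,0,220,0,0,0.012,0,0,0,220,0,0,0,0,0,0,220]'
python3 -c "
from h import *
go(.4575,.0511,.0695,93)"
```

```text
time: 25.62
ee_pos: [0.4571, 0.0509, 0.2769]
eef_rot: [-0.024, 1.0, 0.001, 0.002]
ft_force: [-0.4, 0.1, -0.1]
width: 0.031
t 25.625 ee [0.4571 0.0509 0.2769] q [-0.0245  0.9997  0.0011  0.0017] w 0.031 F [-0.4  0.1 -0.1] j [-0.48  0.3   0.33  2.17 -0.15  0.69  1.57]
tip [0.4577 0.0513 0.0949] jawdir 92.8 tilt deg xy tool [-0.13 -0.19  0.  ]
shift tool [ 0.0003 -0.0003  0.0254]
turn z -0.2
```

```bash
python3 -m creep '[0,0,0.01,0.13,0.25,0,220,0,0,0.01,0,0.1,0,220,0,0,0,0,0,0,220,0,0,0,0,0,0,220]'
python3 -c "
from h import *
go(.4575,.0511,.0690,93)"
```

```text
time: 26.12
ee_pos: [0.458, 0.0513, 0.2574]
eef_rot: [-0.025, 1.0, 0.0, 0.0]
ft_force: [-0.4, -0.3, 0.6]
width: 0.0312
t 26.125 ee [0.458  0.0513 0.2574] q [-2.460e-02  9.997e-01  4.000e-04  3.000e-04] w 0.0312 F [-0.4 -0.3  0.6] j [-0.47  0.33  0.32  2.18 -0.17  0.65  1.59]
tip [0.4581 0.0514 0.0754] jawdir 92.82 tilt deg xy tool [-0.05 -0.04 -0.  ]
shift tool [ 0.0007 -0.0003  0.0064]
turn z -0.18
```

```bash
python3 -m creep '[0.0007,-0.0003,0.003,0.05,0.04,0,220,0,0,0.003,0,0,0,220,0,0,0,0,0,0,220,0,0,0,0,0,0,220]'
python3 -c "
from h import *
go(.4575,.0511,.0690,93)"
```

```text
time: 26.62
ee_pos: [0.4575, 0.0509, 0.2515]
eef_rot: [-0.025, 1.0, 0.0, 0.0]
ft_force: [0.5, 0.1, -0.2]
width: 0.0309
t 26.625 ee [0.4575 0.0509 0.2515] q [-2.460e-02  9.997e-01  1.000e-04  5.000e-04] w 0.0309 F [ 0.5  0.1 -0.2] j [-0.46  0.34  0.31  2.19 -0.18  0.63  1.6 ]
tip [0.4577 0.051  0.0695] jawdir 92.82 tilt deg xy tool [-0.01 -0.05 -0.  ]
shift tool [0.0002 0.0002 0.0005]
turn z -0.18
```

```bash
python3 -m creep '[0,0,0.0006,0,0,0,220,0,0,0,0,0,0,220,0,0,0,0,0,0,195,0,0,0,0,0,0,170,0,0,0,0,0,0,130,0,0,0,0,0,0,130,0,0,0,0,0,0,130]'
python3 -c "
from h import *
go(.4575,.0511,.0690,93)"
python3 -m creep '[0,0,-0.02,0,0,0,130,0,0,-0.04,0,0,0,100,0,0,-0.04,0,0,0,0,0,0.06,0,0,0,0,0,-0.02,0.05,0,0,0,0,0,-0.02,0.05,0,0,0,0,0,-0.02,0.05,0,0,0,10,0,-0.02,0.05,0,0,0,10,0]'
python3 - <<'E'
from h import *
go(.44,.227,.1,73)
T=snap("top");S=snap("side")
for s in(T,S):
    c=s["cam"]; ell(s,c,"round_watch",.0725,.066);ell(s,c,"bezel_ring",.045); ell(s,c,"press_pad",.0565,.05)
    P,p=cloud(s,"round_watch"); print(p,np.percentile(P[:,2],[5,50,95]).round(4))
W=[]
for s in(T,S):
    x,y=px(s,[.459,.052,.06])[0].astype(int); c=s["frame"][y-25:y+25,x-25:x+25]; W.append(cv2.resize(c,(400,400),interpolation=cv2.INTER_CUBIC)); print(x-25,y-25)
cv2.imwrite("pics/i.png",np.hstack(W))
E
```

```text
time: 27.5
ee_pos: [0.4577, 0.0509, 0.2511]
eef_rot: [-0.025, 1.0, 0.0, 0.001]
ft_force: [-0.4, 0.1, 0.1]
width: 0.0419
t 27.5 ee [0.4577 0.0509 0.2511] q [-2.450e-02  9.997e-01  2.000e-04  8.000e-04] w 0.0419 F [-0.4  0.1  0.1] j [-0.46  0.35  0.31  2.19 -0.18  0.63  1.6 ]
tip [0.458  0.051  0.0691] jawdir 92.81 tilt deg xy tool [-0.02 -0.09  0.  ]
shift tool [0.0004 0.0001 0.0001]
turn z -0.19
time: 28.5
ee_pos: [0.5362, 0.3128, 0.3561]
eef_rot: [0.159, 0.987, 0.001, 0.001]
ft_force: [1.3, -0.4, 0.8]
width: 0.0868
t 28.5 ee [0.5362 0.3128 0.3561] q [0.1594 0.9872 0.0013 0.0012] w 0.0868 F [ 1.3 -0.4  0.8] j [-0.83  0.43  0.32  1.74 -0.16  0.99  0.8 ]
tip [0.5367 0.3132 0.1741] jawdir 71.66 tilt deg xy tool [-0.17 -0.11  0.  ]
shift tool [ 0.0648 -0.1124  0.0736]
turn z -1.34
round_watch top 0.57 ellipse mm [456.3  53.1] [29.2 37.2] 96 bbox [437.7  36.7] [475.   67.9]
bezel_ring top none
press_pad top none
0.57 [0.0635 0.0744 0.0779]
round_watch side 0.5 ellipse mm [456.5  54.3] [34.4 39.6] 79 bbox [436.4  36.5] [476.1  72.7]
bezel_ring side none
press_pad side 0.74 ellipse mm [554.1 422.1] [26.2 30.3] 174 bbox [541.9 405.7] [566. 439.]
0.5 [0.0653 0.075  0.0783]
388 268
247 285
```

View pics/i.png

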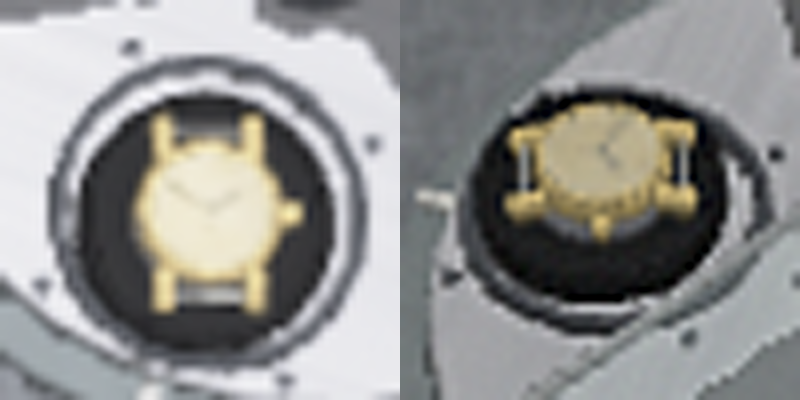

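```bash
python3 -m creep '[0.032,-0.045,0.02,0.1,0.1,0,0,0.032,-0.045,0.02,0,0,0,40,0,-0.02,0.015,0,0,-1,60,0,0,0,0,0,0,60,0,0,0,0,0,0,60]'
python3 -c "
from h import *
go(.4405,.2277,.07,73)"
```

```text
time: 29.62
ee_pos: [0.4389, 0.2211, 0.3018]
eef_rot: [0.151, 0.989, 0.003, 0.002]
ft_force: [-0.1, -0.3, 0.0]
width: 0.0671
t 29.625 ee [0.4389 0.2211 0.3018] q [0.1505 0.9886 0.003  0.0022] w 0.0671 F [-0.1 -0.3  0. ] j [-0.82  0.3   0.32  2.08 -0.14  0.77  0.86]
tip [0.4399 0.222  0.1198] jawdir 72.68 tilt deg xy tool [-0.38 -0.2   0.  ]
shift tool [0.0012 0.0053 0.0499]
turn z -0.32
```

```bash
python3 -m creep '[0.0005,0.006,0.03,0.4,0.2,-0.3,60,0,0,0.02,0.1,0.1,0,60,0,0,0,0,0,0,60,0,0,0,0,0,0,60]'
python3 - <<'E'
from h import *
go(.4405,.2277,.042,73)
T=snap("top"); 
for s in (T,snap("side")): ell(s,s["cam"],"bezel_ring",.045)
E
```

```text
time: 30.12
ee_pos: [0.4445, 0.2316, 0.2544]
eef_rot: [0.147, 0.989, 0.003, 0.003]
ft_force: [0.2, 0.2, -0.0]
width: 0.0662
t 30.125 ee [0.4445 0.2316 0.2544] q [0.147  0.9891 0.0028 0.0028] w 0.0662 F [ 0.2  0.2 -0. ] j [-0.8   0.39  0.29  2.1  -0.18  0.67  0.89]
tip [0.4457 0.2324 0.0724] jawdir 73.1 tilt deg xy tool [-0.37 -0.28 -0.  ]
shift tool [ 0.0037 -0.0062  0.0303]
turn z 0.1
bezel_ring top none
bezel_ring side 0.49 ellipse mm [440.4 226.5] [28.6 30.8] 110 bbox [423.4 209.9] [456.6 241.4]
```

```bash
python3 -m creep '[0.0026,-0.005,0.008,0.37,0.28,0,60,0,0,0.008,0.05,0.05,0,60,0,0,0,0,0,0,60]'
python3 -c "
from h import *
go(.4405,.2275,.042,73)"
```

```text
time: 30.7
ee_pos: [0.4397, 0.2266, 0.2377]
eef_rot: [0.147, 0.989, -0.0, -0.001]
ft_force: [0.5, -0.2, -0.6]
width: 0.0664
t 30.7 ee [0.4397 0.2266 0.2377] q [ 1.472e-01  9.891e-01 -5.000e-04 -8.000e-04] w 0.0664 F [ 0.5 -0.2 -0.6] j [-0.79  0.41  0.29  2.12 -0.19  0.63  0.9 ]
tip [0.4393 0.2264 0.0557] jawdir 73.07 tilt deg xy tool [0.07 0.09 0.  ]
shift tool [-0.0008  0.0014  0.0136]
turn z 0.07
```

```bash
python3 -m creep '[-0.0005,0.0012,0.007,0,0,0,60,0,0,0.0055,0,0,0,60,0,0,0,0,0,0,60]'
python3 -c "
from h import *
go(.4405,.2275,.042,73)"
```

```text
time: 31.08
ee_pos: [0.4406, 0.2277, 0.224]
eef_rot: [0.147, 0.989, -0.001, -0.001]
ft_force: [0.8, 0.3, 0.1]
width: 0.0666
t 31.075 ee [0.4406 0.2277 0.224 ] q [ 1.472e-01  9.891e-01 -6.000e-04 -9.000e-04] w 0.0666 F [0.8 0.3 0.1] j [-0.78  0.44  0.28  2.12 -0.21  0.6   0.91]
tip [0.4402 0.2275 0.042 ] jawdir 73.07 tilt deg xy tool [0.08 0.1  0.  ]
shift tool [-0.0003  0.      0.    ]
turn z 0.07
```

```bash
python3 -m creep '[0,0,0,0,0,0,130,0,0,0,0,0,0,180,0,0,0,0,0,0,220,0,0,0,0,0,0,220,0,0,0,0,0,0,220,0,0,0,0,0,0,220]' 8
python3 -c "
from h import *
go(.4405,.2275,.042,73)"
python3 -m creep '[0,0,-0.03,0,0,0,220,0,0,-0.05,0,0,0,220,0,0,-0.03,0,0,0,220,0,0,0,0,0,0,220]'
python3 -c "
from h import *
go(.4574,.0527,.14,73)"
```

```text
time: 31.82
ee_pos: [0.4408, 0.2278, 0.2244]
eef_rot: [0.147, 0.989, -0.0, -0.001]
ft_force: [0.5, 0.0, -0.6]
width: 0.032
t 31.825 ee [0.4408 0.2278 0.2244] q [ 1.473e-01  9.891e-01 -3.000e-04 -6.000e-04] w 0.032 F [ 0.5  0.  -0.6] j [-0.78  0.44  0.28  2.12 -0.21  0.6   0.91]
tip [0.4406 0.2277 0.0424] jawdir 73.06 tilt deg xy tool [ 0.04  0.06 -0.  ]
shift tool [ 0.     -0.0002  0.0004]
turn z 0.06
time: 32.33
ee_pos: [0.4408, 0.2278, 0.3369]
eef_rot: [0.147, 0.989, -0.001, -0.001]
ft_force: [-0.2, -0.8, -0.7]
width: 0.0321
t 32.325 ee [0.4408 0.2278 0.3369] q [ 0.1473  0.9891 -0.001  -0.0013] w 0.0321 F [-0.2 -0.8 -0.7] j [-0.85  0.26  0.34  2.04 -0.11  0.86  0.83]
tip [0.4403 0.2275 0.1549] jawdir 73.06 tilt deg xy tool [0.13 0.13 0.  ]
shift tool [-0.0674 -0.1622  0.0151]
turn z 0.06
```

```bash
python3 -m creep '[-0.0168,-0.0405,0,0,0,0,220,-0.0168,-0.0405,0,0,0,0,220,-0.0168,-0.0405,0,0,0,0,220,-0.0168,-0.0395,0,0,0,0,220,0,0,0,0,0,0,220]'
python3 -c "
from h import *
go(.4574,.0527,.14,73)"
```

```text
time: 32.95
ee_pos: [0.4569, 0.05, 0.3322]
eef_rot: [0.146, 0.989, -0.003, -0.004]
ft_force: [0.1, 0.4, -0.3]
width: 0.032
t 32.95 ee [0.4569 0.05   0.3322] q [ 0.1458  0.9893 -0.0029 -0.0044] w 0.032 F [ 0.1  0.4 -0.3] j [-0.58  0.21  0.44  2.12 -0.12  0.84  1.21]
tip [0.4551 0.0492 0.1502] jawdir 73.24 tilt deg xy tool [ 0.4   0.45 -0.  ]
shift tool [-0.0012  0.0041  0.0101]
turn z 0.24
```

```bash
python3 -m creep '[0.0003,0.0025,0.025,-0.4,-0.4,0,220,0,0,0.025,0.1,0.1,0,220,0,0,0,0,0,0,220,0,0,0,0,0,0,220]'
python3 -c "
from h import *
go(.4574,.0527,.0777,73)"
```

```text
time: 33.45
ee_pos: [0.4562, 0.0547, 0.2788]
eef_rot: [0.145, 0.989, -0.001, -0.003]
ft_force: [-0.3, -0.1, -0.8]
width: 0.0322
t 33.45 ee [0.4562 0.0547 0.2788] q [ 1.447e-01  9.895e-01 -9.000e-04 -3.300e-03] w 0.0322 F [-0.3 -0.1 -0.8] j [-0.55  0.3   0.41  2.17 -0.18  0.71  1.26]
tip [0.4549 0.0545 0.0968] jawdir 73.36 tilt deg xy tool [ 0.16  0.35 -0.  ]
shift tool [-0.003  -0.001   0.0191]
turn z 0.36
```

```bash
python3 -m creep '[-0.002,-0.0014,0.008,-0.16,-0.3,0,220,0,0,0.004,0.05,0.05,0,220,0,0,0,0,0,0,220,0,0,0,0,0,0,220]'
python3 -c "
from h import *
go(.4574,.0527,.0777,73)"
```

```text
time: 33.95
ee_pos: [0.4583, 0.0532, 0.2674]
eef_rot: [0.144, 0.99, 0.001, 0.001]
ft_force: [0.1, -0.0, 0.3]
width: 0.0324
t 33.95 ee [0.4583 0.0532 0.2674] q [1.443e-01 9.895e-01 6.000e-04 6.000e-04] w 0.0324 F [ 0.1 -0.   0.3] j [-0.54  0.32  0.4   2.18 -0.2   0.67  1.28]
tip [0.4586 0.0534 0.0854] jawdir 73.4 tilt deg xy tool [-0.08 -0.06 -0.  ]
shift tool [ 0.0009 -0.001   0.0077]
turn z 0.4
```

```bash
python3 -m creep '[0.0008,-0.0009,0.004,0.08,0.06,0,220,0,0,0.003,0,0,0,220,0,0,0,0,0,0,220]'
python3 -c "
from h import *
go(.4574,.0527,.0770,73)"
```

```text
time: 34.33
ee_pos: [0.4572, 0.0525, 0.2602]
eef_rot: [0.144, 0.99, 0.0, 0.0]
ft_force: [0.2, -0.2, 0.2]
width: 0.032
t 34.325 ee [0.4572 0.0525 0.2602] q [1.444e-01 9.895e-01 1.000e-04 2.000e-04] w 0.032 F [ 0.2 -0.2  0.2] j [-0.53  0.34  0.39  2.19 -0.21  0.65  1.29]
tip [0.4573 0.0525 0.0782] jawdir 73.4 tilt deg xy tool [-0.02 -0.02  0.  ]
shift tool [-0.      0.0002  0.0012]
turn z 0.4
```

```bash
python3 -m creep '[0,0.0002,0.001,0,0,0,220,0,0,0,0,0,0,220,0,0,0,0,0,0,190,0,0,0,0,0,0,160,0,0,0,0,0,0,130,0,0,0,0,0,0,130,0,0,0,0,0,0,130]'
python3 -c "
from h import *
go(.4574,.0527,.0770,73)"
python3 -m creep '[0,0,-0.02,0,0,0,130,0,0,-0.04,0,0,0,100,0,0,-0.04,0,0,0,0,0,0.06,0,0,0,0,0,-0.02,0.05,0,0,0,0,0,-0.02,0.05,0,0,0,0,0,-0.02,0.05,0,0,0,0,0,-0.02,0.05,0,0,0,0,0]'
python3 - <<'E'
from h import *
go(.476,.314,.1,73)
T=snap("top");S=snap("side")
for s in(T,S):
    c=s["cam"]; ell(s,c,"bezel_ring",.0793); ell(s,c,"press_pad",.0565,.05)
    P,p=cloud(s,"bezel_ring"); 
    if P is not None: print(p,np.percentile(P[:,2],[5,50,95]).round(4))
W=[]
for s in(T,S):
    x,y=px(s,[.459,.052,.06])[0].astype(int); c=s["frame"][y-25:y+25,x-25:x+25]; W.append(cv2.resize(c,(400,400),interpolation=cv2.INTER_CUBIC)); print(x-25,y-25)
cv2.imwrite("pics/j.png",np.hstack(W))
E
```

```text
time: 35.2
ee_pos: [0.4575, 0.0527, 0.2593]
eef_rot: [0.144, 0.99, 0.0, 0.0]
ft_force: [-0.1, 1.3, 0.0]
width: 0.0422
t 35.2 ee [0.4575 0.0527 0.2593] q [1.444e-01 9.895e-01 2.000e-04 4.000e-04] w 0.0422 F [-0.1  1.3  0. ] j [-0.53  0.34  0.39  2.19 -0.21  0.65  1.29]
tip [0.4576 0.0528 0.0773] jawdir 73.4 tilt deg xy tool [-0.03 -0.04  0.  ]
shift tool [ 0.0002 -0.0001  0.0003]
turn z 0.4
time: 36.2
ee_pos: [0.6121, 0.2806, 0.3641]
eef_rot: [0.148, 0.989, 0.001, 0.001]
ft_force: [0.0, -0.5, 0.3]
width: 0.0866
t 36.2 ee [0.6121 0.2806 0.3641] q [1.481e-01 9.890e-01 1.200e-03 5.000e-04] w 0.0866 F [ 0.  -0.5  0.3] j [-0.74  0.51  0.36  1.6  -0.2   1.06  0.95]
tip [0.6123 0.281  0.1821] jawdir 72.96 tilt deg xy tool [-0.15 -0.04 -0.  ]
shift tool [ 0.1401 -0.0086  0.0819]
turn z -0.04
bezel_ring top 0.73 ellipse mm [457.3  53.2] [30.1 30.9] 25 bbox [442.   37.7] [473.3  68.8]
press_pad top 0.66 ellipse mm [473.5 320.2] [18.4 30.7] 103 bbox [459.6 310.2] [489.9 330.7]
0.73 [0.0769 0.0802 0.0827]
bezel_ring side 0.63 ellipse mm [456.4  54.3] [33.1 35.3] 6 bbox [440.3  37.1] [472.8  71. ]
press_pad side 0.53 ellipse mm [474.7 309.4] [25.4 30.1] 179 bbox [463.1 294.7] [487.9 323.7]
0.63 [0.075  0.0803 0.083 ]
388 268
247 285
```

View pics/j.png

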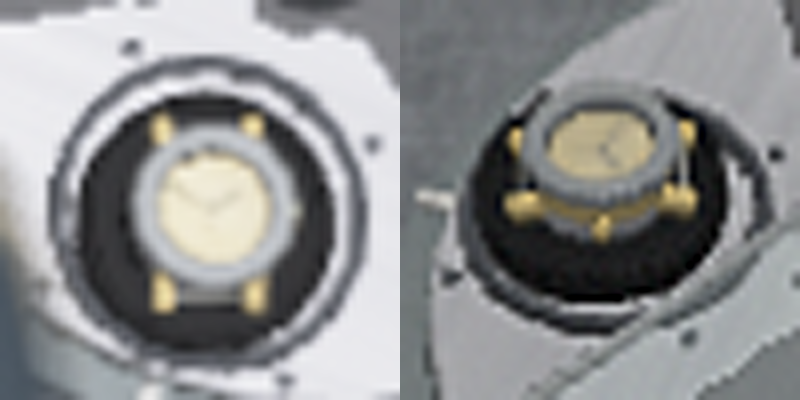

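Run:
```python
from h import *
T=snap("top");S=snap("side")
P,p=cloud(S,"press_pad"); P=P+BIAS["side"]; k=P[P[:,2]>.0545]; print(len(k),k.mean(0).round(4),cv2.minEnclosingCircle(k[:,:2].astype(np.float32)))
im=cv2.imread("pics/a_top.png")
for f,s,z0 in((im,T,.0565),(S["frame"],S,.0565)):
    x,y=px(s,[.475,.312,.0565]-BIAS[s["cam"]])[0].round().astype(int)
    g=cv2.cvtColor(f,cv2.COLOR_BGR2GRAY)[y-16:y+16,x-16:x+16]; 
    for th in(150,175,200):
        v,u=np.nonzero(g>th); w=(world(s,np.c_[u+x-16,v+y-16],z0)+BIAS[s["cam"]])[:,:2]; print(s["cam"],th,len(w),w.mean(0).round(4),(w.min(0)/2+w.max(0)/2).round(4),np.ptp(w,0).round(4))
```

```text
85 [0.4748 0.3129 0.0572] ((0.4740196764469147, 0.3126131296157837), 0.014262177981436253)
top 150 356 [0.4747 0.3152] [0.4748 0.3156] [0.0348 0.0355]
top 175 330 [0.4745 0.3154] [0.4746 0.315 ] [0.0344 0.034 ]
top 200 303 [0.4749 0.3156] [0.4739 0.315 ] [0.0331 0.034 ]
side 150 66 [0.472  0.3198] [0.4755 0.3157] [0.0327 0.0291]
side 175 56 [0.4725 0.3203] [0.4746 0.3157] [0.0306 0.0291]
side 200 32 [0.4724 0.3211] [0.4746 0.3157] [0.0305 0.0226]
```

```bash
python3 -m creep '[0.047,-0.003,0.01,0,0,0,0,0.047,-0.003,0.02,0,0,0,0,0.045,-0.003,0.02,0,0,0,60,0,0,0,0,0,0,60,0,0,0,0,0,0,60]'
python3 -c "
from h import *
go(.4755,.3145,.0495,73)"
```

```text
time: 37.38
ee_pos: [0.4725, 0.309, 0.3152]
eef_rot: [0.151, 0.989, 0.003, 0.003]
ft_force: [0.1, -0.3, 0.3]
width: 0.0689
t 37.375 ee [0.4725 0.309  0.3152] q [0.1506 0.9886 0.0031 0.0025] w 0.0689 F [ 0.1 -0.3  0.3] j [-0.92  0.4   0.34  1.91 -0.17  0.86  0.78]
tip [0.4735 0.31   0.1332] jawdir 72.68 tilt deg xy tool [-0.39 -0.23  0.  ]
shift tool [-0.0002  0.0043  0.0837]
turn z -0.32
```

```bash
python3 -m creep '[-0.0018,0.005,0.03,0.35,0.2,-0.3,60,0,0,0.02,0.1,0.1,0,60,0,0,0.012,0,0,0,60,0,0,0,0,0,0,60]'
python3 -c "
from h import *
go(.4755,.3145,.0495,73)"
```

```text
time: 37.88
ee_pos: [0.4816, 0.3121, 0.2549]
eef_rot: [0.151, 0.989, 0.002, 0.003]
ft_force: [0.1, 0.1, -0.3]
width: 0.0665
t 37.875 ee [0.4816 0.3121 0.2549] q [0.151  0.9885 0.0021 0.0032] w 0.0665 F [ 0.1  0.1 -0.3] j [-0.89  0.49  0.32  1.93 -0.22  0.74  0.82]
tip [0.4828 0.3127 0.073 ] jawdir 72.63 tilt deg xy tool [-0.3  -0.32 -0.  ]
shift tool [ 0.0077 -0.0006  0.0234]
turn z -0.37
```

```bash
python3 -m creep '[0.0062,0.0002,0.006,0.3,0.3,-0.3,60,0,0,0.006,0.05,0.05,0,60,0,0,0,0,0,0,60,0,0,0,0,0,0,60]'
python3 - <<'E'
from h import *
go(.4755,.3145,.0495,73)
S=snap("side"); ell(S,"side","press_pad",.0565,.05)
E
```

```text
time: 38.38
ee_pos: [0.4764, 0.3145, 0.2441]
eef_rot: [0.148, 0.989, 0.001, 0.001]
ft_force: [0.2, 0.3, 0.4]
width: 0.0665
t 38.375 ee [0.4764 0.3145 0.2441] q [1.484e-01 9.889e-01 8.000e-04 7.000e-04] w 0.0665 F [0.2 0.3 0.4] j [-0.89  0.5   0.31  1.94 -0.22  0.72  0.82]
tip [0.4767 0.3147 0.0621] jawdir 72.93 tilt deg xy tool [-0.1  -0.07  0.  ]
shift tool [ 0.0011 -0.0006  0.0126]
turn z -0.07
press_pad side 0.63 ellipse mm [482.3 305.9] [12.1 18.2] 159 bbox [475.9 297.8] [490.  313.8]
```

```bash
python3 -m creep '[0.0008,-0.0004,0.006,0.1,0.07,0,60,0,0,0.006,0,0,0,60,0,0,0,0,0,0,60]'
python3 -c "
from h import *
go(.4755,.3145,.0495,73)"
```

```text
time: 38.85
ee_pos: [0.4753, 0.3143, 0.2313]
eef_rot: [0.148, 0.989, -0.0, -0.0]
ft_force: [-0.7, 0.3, -0.6]
width: 0.0667
t 38.85 ee [0.4753 0.3143 0.2313] q [ 1.485e-01  9.889e-01 -1.000e-04 -1.000e-04] w 0.0667 F [-0.7  0.3 -0.6] j [-0.89  0.52  0.3   1.95 -0.23  0.7   0.83]
tip [0.4753 0.3143 0.0493] jawdir 72.92 tilt deg xy tool [ 0.01  0.01 -0.  ]
shift tool [-0.0001  0.0003 -0.0002]
turn z -0.08
```

```bash
python3 -m creep '[0,0,0,0,0,0,130,0,0,0,0,0,0,180,0,0,0,0,0,0,230,0,0,0,0,0,0,230,0,0,0,0,0,0,230,0,0,0,0,0,0,230,0,0,0,0,0,0,230]' 8
python3 -c "
from h import *
go(.4755,.3145,.0495,73)"
python3 -m creep '[0,0,-0.03,0,0,0,230,0,0,-0.05,0,0,0,230,0,0,-0.04,0,0,0,230,0,0,0,0,0,0,230]'
python3 -c "
from h import *
go(.4576,.0528,.16,73)"
```

```text
time: 39.72
ee_pos: [0.4756, 0.3144, 0.2315]
eef_rot: [0.148, 0.989, 0.0, 0.0]
ft_force: [0.5, 0.2, 0.3]
width: 0.0245
t 39.725 ee [0.4756 0.3144 0.2315] q [1.485e-01 9.889e-01 1.000e-04 2.000e-04] w 0.0245 F [0.5 0.2 0.3] j [-0.89  0.52  0.3   1.95 -0.23  0.7   0.83]
tip [0.4756 0.3144 0.0495] jawdir 72.92 tilt deg xy tool [-0.02 -0.02 -0.  ]
shift tool [ 0.0001  0.0001 -0.    ]
turn z -0.08
time: 40.22
ee_pos: [0.4753, 0.3142, 0.3539]
eef_rot: [0.149, 0.989, -0.001, -0.001]
ft_force: [0.8, 0.2, -1.3]
width: 0.0242
t 40.225 ee [0.4753 0.3142 0.3539] q [ 1.486e-01  9.889e-01 -9.000e-04 -7.000e-04] w 0.0242 F [ 0.8  0.2 -1.3] j [-0.94  0.36  0.36  1.86 -0.15  0.95  0.76]
tip [0.475  0.3139 0.1719] jawdir 72.91 tilt deg xy tool [ 0.12  0.07 -0.  ]
shift tool [-0.0601 -0.2547  0.0124]
turn z -0.09
```

```bash
python3 -m creep '[-0.012,-0.05,0,0,0,0,230,-0.012,-0.05,0,0,0,0,230,-0.012,-0.05,0,0,0,0,230,-0.012,-0.05,0,0,0,0,230,-0.012,-0.05,0,0,0,0,230,0,0,0,0,0,0,230]'
python3 -c "
from h import *
go(.4576,.0528,.105,73.4)"
```

```text
time: 40.98
ee_pos: [0.4564, 0.0507, 0.3492]
eef_rot: [0.147, 0.989, -0.003, -0.004]
ft_force: [-0.1, 0.4, -0.1]
width: 0.0245
t 40.975 ee [0.4564 0.0507 0.3492] q [ 0.1473  0.9891 -0.003  -0.0041] w 0.0245 F [-0.1  0.4 -0.1] j [-0.63  0.19  0.48  2.11 -0.11  0.88  1.2 ]
tip [0.4548 0.0499 0.1672] jawdir 73.07 tilt deg xy tool [0.4  0.41 0.  ]
shift tool [-0.0022  0.0041  0.0621]
turn z -0.33
```

```bash
python3 -m creep '[-0.001,0.0025,0.025,-0.4,-0.4,0,230,0,0,0.025,0.1,0.1,0,230,0,0,0,0,0,0,230,0,0,0,0,0,0,230]'
python3 -c "
from h import *
go(.4576,.0528,.092,73.4)"
```

```text
time: 41.48
ee_pos: [0.4574, 0.0549, 0.2965]
eef_rot: [0.146, 0.989, -0.001, -0.002]
ft_force: [0.3, 0.4, -0.7]
width: 0.0244
t 41.475 ee [0.4574 0.0549 0.2965] q [ 1.464e-01  9.892e-01 -7.000e-04 -2.300e-03] w 0.0244 F [ 0.3  0.4 -0.7] j [-0.6   0.28  0.46  2.16 -0.18  0.75  1.25]
tip [0.4566 0.0548 0.1145] jawdir 73.16 tilt deg xy tool [ 0.11  0.25 -0.  ]
shift tool [-0.0017 -0.0015  0.0225]
turn z -0.24
```

```bash
python3 -m creep '[-0.001,-0.0018,0.01,-0.11,-0.25,0,230,0,0,0.009,0.05,0.05,0,230,0,0,0,0,0,0,230,0,0,0,0,0,0,230]'
python3 -c "
from h import *
go(.4576,.0528,.0862,73.4)"
```

```text
time: 41.98
ee_pos: [0.4584, 0.0534, 0.2775]
eef_rot: [0.146, 0.989, 0.0, 0.001]
ft_force: [-0.6, -0.6, 0.2]
width: 0.0246
t 41.975 ee [0.4584 0.0534 0.2775] q [1.459e-01 9.893e-01 4.000e-04 8.000e-04] w 0.0246 F [-0.6 -0.6  0.2] j [-0.58  0.31  0.45  2.17 -0.21  0.7   1.28]
tip [0.4587 0.0535 0.0955] jawdir 73.22 tilt deg xy tool [-0.06 -0.09 -0.  ]
shift tool [ 0.0009 -0.001   0.0093]
turn z -0.18
```

```bash
python3 -m creep '[0.0007,-0.0008,0.003,0.06,0.09,0,230,0,0,0,0,0,0,230,0,0,0.003,0,0,0,230,0,0,0,0,0,0,230]'
python3 -c "
from h import *
go(.4576,.0528,.0862,73.4)"
```

```text
time: 42.48
ee_pos: [0.4576, 0.0528, 0.2715]
eef_rot: [0.146, 0.989, 0.0, 0.0]
ft_force: [-0.8, -0.9, -0.6]
width: 0.0244
t 42.475 ee [0.4576 0.0528 0.2715] q [1.460e-01 9.893e-01 2.000e-04 3.000e-04] w 0.0244 F [-0.8 -0.9 -0.6] j [-0.57  0.32  0.44  2.18 -0.21  0.68  1.29]
tip [0.4577 0.0528 0.0895] jawdir 73.22 tilt deg xy tool [-0.03 -0.04  0.  ]
shift tool [ 0.0001 -0.      0.0033]
turn z -0.18
```

```bash
python3 -m creep '[0,0,0.002,0,0,0,230,0,0,0,0,0,0,230]'
python3 -c "
from h import *
go(.4576,.0528,.0862,73.4)"
python3 -m creep '[0,0,0.0012,0,0,0,230,0,0,0,0,0,0,230,0,0,0,0,0,0,230]'
python3 -c "
from h import *
go(.4576,.0528,.0862,73.4)"
```

```text
time: 42.72
ee_pos: [0.4576, 0.0527, 0.2694]
eef_rot: [0.146, 0.989, 0.0, 0.0]
ft_force: [0.6, 0.5, 0.3]
width: 0.0244
t 42.725 ee [0.4576 0.0527 0.2694] q [1.459e-01 9.893e-01 2.000e-04 4.000e-04] w 0.0244 F [0.6 0.5 0.3] j [-0.57  0.32  0.44  2.18 -0.22  0.68  1.3 ]
tip [0.4578 0.0528 0.0874] jawdir 73.22 tilt deg xy tool [-0.03 -0.04 -0.  ]
shift tool [ 0.0002 -0.0001  0.0012]
turn z -0.18
time: 43.1
ee_pos: [0.4577, 0.0527, 0.2682]
eef_rot: [0.146, 0.989, 0.0, 0.0]
ft_force: [0.4, -0.1, -1.2]
width: 0.0243
t 43.1 ee [0.4577 0.0527 0.2682] q [1.460e-01 9.893e-01 2.000e-04 5.000e-04] w 0.0243 F [ 0.4 -0.1 -1.2] j [-0.57  0.33  0.44  2.18 -0.22  0.67  1.3 ]
tip [0.4579 0.0528 0.0862] jawdir 73.21 tilt deg xy tool [-0.03 -0.05 -0.  ]
shift tool [ 0.0003 -0.0001 -0.    ]
turn z -0.19
```

Pad origin at about 0.0767, well inside the ring without force. Release and retreat.

```bash
python3 -m creep '[0,0,0,0,0,0,205,0,0,0,0,0,0,180,0,0,0,0,0,0,150,0,0,0,0,0,0,130,0,0,0,0,0,0,130,0,0,0,0,0,0,130]'
python3 -m creep '[0,0,-0.02,0,0,0,130,0,0,-0.04,0,0,0,100,0,0,-0.04,0,0,0,0,0,0.06,0,0,0,0,0,-0.02,0.05,0,0,0,0,0,-0.02,0.05,0,0,0,0,0,-0.02,0.05,0,0,0,0,0,-0.02,0.05,0,0,0,0,0]'
python3 - <<'E'
from h import *
st()
T=snap("top");S=snap("side")
for s in(T,S):
    c=s["cam"]; ell(s,c,"press_pad",.0928,.086)
    for n in("press_pad","bezel_ring"):
        P,p=cloud(s,n)
        if P is not None: print(n,p,np.percentile(P[:,2],[5,50,95]).round(4))
    for n in("square_watch","metal_pot"): print(n,[(np.round(a["at"],3),round(a["p"],2)) for a in models.search_frame(s,n)[:1]])
W=[]
for s in(T,S):
    x,y=px(s,[.459,.052,.07])[0].astype(int); c=s["frame"][y-25:y+25,x-25:x+25]; W.append(cv2.resize(c,(400,400),interpolation=cv2.INTER_CUBIC))
cv2.imwrite("pics/k.png",np.hstack(W))
E
```

```text
time: 43.85
ee_pos: [0.4579, 0.0528, 0.2684]
eef_rot: [0.146, 0.989, 0.0, 0.001]
ft_force: [0.5, -0.4, -0.0]
width: 0.0422
time: 44.85
ee_pos: [0.6131, 0.2802, 0.3732]
eef_rot: [0.15, 0.989, 0.001, 0.001]
ft_force: [1.6, -0.0, 0.6]
width: 0.0866
t 44.85 ee [0.6131 0.2802 0.3732] q [1.496e-01 9.887e-01 1.500e-03 7.000e-04] w 0.0866 F [ 1.6 -0.   0.6] j [-0.77  0.51  0.4   1.59 -0.22  1.08  0.96]
press_pad top 0.76 ellipse mm [456.9  54.2] [26.8 29.6] 72 bbox [441.   38.2] [472.4  67.3]
press_pad 0.76 [0.0827 0.0922 0.096 ]
square_watch [(array([0.559, 0.429, 0.052]), 0.86)]
metal_pot [(array([0.647, 0.172, 0.056]), 0.54)]
press_pad side 0.52 ellipse mm [457.1  50.1] [29.4 34.2] 15 bbox [440.3  31.8] [473.4  67.6]
press_pad 0.52 [0.0844 0.0927 0.0962]
square_watch [(array([0.554, 0.424, 0.049]), 0.58)]
metal_pot [(array([0.652, 0.17 , 0.056]), 0.48)]
```

View pics/k.png

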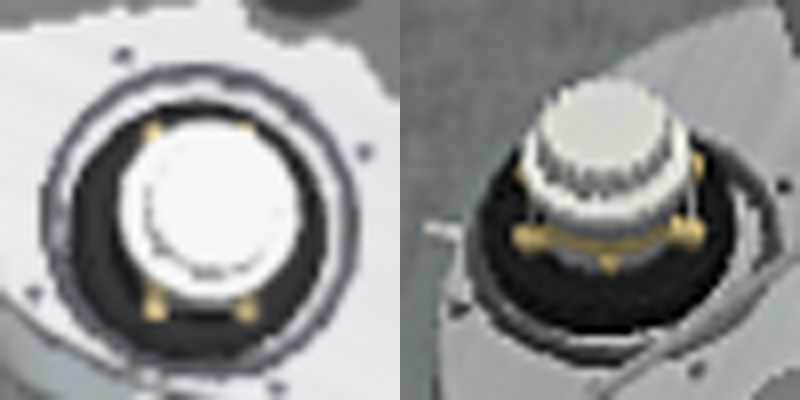

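```bash
python3 -c "
from h import *
job.job_done(); st()"
```

```text
the job is handed in; nothing more can be done
the job is handed in; nothing more can be done
```

I turned the empty nest to the pointer and stacked the support cup, round watch, bezel ring and pressing pad in it in that order. I let go of each and handed the job in at about 45 s. No verdict was reported, so success rests on my own checks.

**Turntable:** I gripped the wing knob and turned it about 76° clockwise. In the images the nest stands by the pointer, within about 2–3 mm of its line (14 mm allowed).

**Last checks on the stack:**
- **Pad:** it lies flat on the ring. Its top measured 92.2–92.7 mm, against the 92.8 mm expected when seated.
- **Ring:** after it was placed, it looked about 1 mm off the watch's centre.
- **Watch:** it lies face up, about 1.5–2 mm off the cup's centre. Its face height was right (74.4–75.0 mm measured, 74.3 mm expected).
- **Cup:** it is inside the nest's collar but lies against the outward side, about 2–2.5 mm off centre (6 mm allowed).
- **Square watch and pot:** both are where they were, within what the networks can resolve.
- **Gripper:** it is open, raised and well clear of everything.

**Where checks disagreed:**
- **Camera offset:** the two cameras differ by about 3 mm in x. I corrected this with the turntable axis found from gripping the knob. Even so, the camera positions near the nest stayed about 1 mm from the robot's.
- **Pad position:** the last side-camera fit put the pad about 4 mm nearer in y than the top camera did. I put this down to the pad's visible front wall, because the robot's position at release agreed with the top camera to within 1.5 mm.

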